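Tip a flush steel blank out of its nest and butt it on the welding rest

ROBOT

A 6-joint arm with a two-finger parallel gripper is mounted at the origin on the work surface. World frame = base frame: x ahead of the robot, y to its left, z up, the work surface at z = 0. Lengths are in mm, angles in degrees, forces in N, time in s.
With the tool pointing down it reaches from about 350 to 850 mm from the base axis. Payload 8.1 kg.
Tool frame: the origin (TCP) lies midway between the tips of the shut fingers; the grasp point (between the pads) lies 19 mm behind it; z points along the fingers, x is the direction in which the jaws open and shut, and the axes are right-handed (so a half turn about z gives the same grasp; the last joint's range is limited). The gripper opens to 85 mm and grips with 20 to 120 N. Pads are 22 mm wide; open, the fingers measure 114 mm over their backs; the gripper's body (76 mm by 85 mm) begins 54 mm behind the grasp point. The pads swing forward as they close: fully open they stand 13 mm farther back than shut.
Start: joints at [-76.112, 7.471, 85.268, -0, 87.261, -4.893], TCP at [193.197, -568.05, 231.292] pointing down, gripper open.
Joint ranges: [-169.43, 169.43], [-51.17, 129.36], [1.28, 143.12], [-76.62, 256.62], [0, 156.53], [-152.29, 152.29]. Speed limits (degrees/s): [136.94, 136.94, 159.86, 180, 180, 180].

INTERFACE

Orientations are given as [roll, pitch, yaw] about the fixed x, y, z axes, in that order (R = Rz(yaw) Ry(pitch) Rx(roll)).
In Python, from bench import monitor, cams, r gives the robot as it stands.
- The arm moves only by the tool jog_arm, never from a script. Its arguments are lists of equal length, an entry for each row: "offset": the shift along the tool's x, y, z in mm, a list of three; "delta_rot": the turn, a rotation vector about the tool's x, y, z in degrees, a list of three; "jaw": the opening in per cent of the stroke, from 0 (shut) to 100 (fully open). In form: {"offset": [[x, y, z], ...], "delta_rot": [[rx, ry, rz], ...], "jaw": [jaw, ...]}. A call has 1 to 20 rows; each row shifts and turns the pose as measured when the row begins, along the tool's axes as they then stand; what a row does not reach is not made up. A row lasts 1/10 s, in which the tool goes at most 50 mm and 8.59 degrees, less where a joint would pass 70% of its speed; a pose out of reach is approached as far as the arm can. A call is refused whole if a number of a shift passes 50 or a number of a turn 8.59, either way. A call with a gripper value outside its range is refused whole. The fingers move at their own pace and stop on an object; "newtons" is the grip in N (left out, the last holds). Time passes only in rows, so rows that do not move let the fingers close. It gives the time, the measured TCP pose, the force and the opening at its end, in the units of the state.
- monitor.sense(): the state, without advancing time (a new reading comes with each control period).
- cams.snapshot(name): name is "scene" or "top" or "wrist"; returns (picture, depth): 400x640x3 uint8, red, green, blue; 400x640 float32, mm along the optical axis (not along the pixel's ray), 0 where there is no reading.
- cams.camera_model(name): a dict with "K" (3x3 intrinsics, pixels), "k1" (the pictures are not rectified: a ray, as slopes to the right and down, at radius r is drawn at 1 + k1 r^2 times it, then the intrinsics apply), "camera_from_world" (4x4, takes a point from world to camera coordinates). Camera axes: x right, y down, z forward; pixel columns grow to the right and rows downward; lengths in mm; the calibration is good to about 2 mm. A picture is of the moment at which its call begins: read the wrist's pose just before it. camera_model takes no time and is no camera call; for the wrist camera it gives the pose at the moment of the call.
- r.hand_in(): hands the job in, once; it reports no verdict.
The state is a dict: "time": time; "joint_pos": joint angles; "qd": joint speeds; "joint_efforts": joint torques, N m; "tool_pos": TCP position; "tcp_rot": TCP orientation; "ft_force": force on the tool from outside, world axes, zero at the start; "wrist_torque": the same for the moment, N m; "finger_gap": finger opening in mm.
Only numpy, scipy, OpenCV 4.12 (cv2) and the standard library are available. Lean on these libraries where they do the work, as an engineer would, in place of code of your own. Each camera call takes 0.05 s, during which the arm holds its last target.

TASK

Get the flat steel blank out of its flush nest by pressing one end gently so that the other end tips up (only one end gives, and you must find out which by feel; never lean hard on an end that does not give), then lift it out by the raised end. Lay it flat along the wooden bar of the welding rest without dropping it, squarely along and centred across the bar, with one end butted against the upright steel stop, and let go. Leave the loose things around the bench where they are.

Things in the scene. Friction and masses are not known exactly. Their poses are not given: they have to be found in the camera images.
- blank: Plain flat steel blank, 110 x 45 x 6 mm, about 0.23 kg; origin at its middle (half-way up), x along its length, y across, z through its thickness. It starts level in the nest's pocket, top flush with the deck. A hidden packer under one end, either one, keeps that end from sinking; the other sinks under 3 to 5 N pressed 30 to 45 mm from the middle.
- pocket (a point): Centre of the pocket of the nest, at deck height, 45 mm above the bench; x along the pocket, y across, z up. The nest is a fixed dark steel block 170 x 92 x 45 mm; pocket 115 x 49 mm, 39 mm deep: a 2 mm gap round the blank, no room for fingers.
- rocker_axis (a point): Middle of the hinge of the stiff rocker (84 x 40 mm) under the blank, 6 mm below the deck, at the blank's underside; y is the hinge axis, across the pocket. It tilts the blank to about 0.33 rad (19 degrees), when the raised end stands about 18 mm higher, and it stays tilted when let go.
- seat (a point): Middle of the welding rest's stop face, at the height of the top of its wooden bar, 32 mm above the bench; x points away from the stop along the bar, y across, z up. The bar is 40 mm wide, 95 mm long from the stop (the blank overhangs), 24 mm above a fixed steel foot 150 x 90 x 8 mm. The steel stop is 70 mm wide, 12 mm thick, its top 22 mm above the bar.
- wood_block: loose wooden block 55 x 40 x 22 mm; origin at its underside; leave alone
- pipe_collar: loose short steel pipe collar, 42 mm across, 25 mm high; origin at its underside; leave alone
- hammer: loose hammer lying flat; origin at its underside; leave alone
- tin: loose closed tin can, 66 mm across, 100 mm high; origin at its underside; leave alone
- offcut: loose steel offcut 60 x 45 x 6 mm lying on the bench (not the blank); origin at its underside; leave alone
- wire_brush: loose brush lying flat; origin at its underside; leave alone
- pipe_cap: loose steel pipe cap, 48 mm across, 18 mm high; origin at its underside; leave alone
Not all that is in view belongs to the job. Leave any blue or orange look-alike of the part that bears pocket alone.

How it is judged (in metres and radians):
On the way, in this order (a step that is already met when the one before it is completed fails the run):
1. the blank is tipped in its nest, one end up (angle between blank's own z axis and vertical above 0.2 rad and distance between blank and pocket below 0.02 m), for 0.2 s.
2. the blank is lifted clear of the nest in the fingers (height (world z) of blank above 0.075 m and contact force between the fingers and blank above 0.5 N), for 0.2 s.
At the end, for the whole second after the job is handed in: The blank lies flat (within 3.4 degrees) and still on the wooden bar of the rest, along it within 5.7 degrees, its middle within 10 mm of the bar's centre line, its end within 3.5 mm of the stop (x of blank in the frame of seat between 0.052 and 0.0585 m and y of blank in the frame of seat between -0.01 and 0.01 m and z of blank in the frame of seat between 0 and 0.006 m and angle between the x axis of blank and the x axis of seat, either way round below 0.1 rad and angle between the z axis of blank and the z axis of seat, either way round below 0.06 rad and linear speed of blank below 0.01 m/s); the robot touches nothing.
It fails at once if pressing the blank with over 80 N while it lies flush in the nest (angle between blank's own z axis and vertical below 0.1 rad and distance between blank and pocket below 0.02 m and contact force between the fingers and blank above 80 N).
It fails at once if dropping the blank (falling free faster than 0.5 m/s) (contact force between the fingers and blank below 0.05 N and linear speed of blank above 0.5 m/s).
It fails at once if moving a loose bystander by more than 20 mm (distance of any of wood_block, pipe_collar, hammer, tin, offcut, wire_brush, pipe_cap from where it was at the start of the episode above 0.02 m).
It also fails if it takes over 64 s, if anything falls off the work surface, if the arm or the gripper's body presses on something with over 40 N, if the wrist force passes 120 N, or if a joint passes its speed limit or range.

## Working session

There is one attempt and no reset: what is moved stays moved. The work goes in short steps, Python scripts to look and compute and a tool call to move; the robot and the scene stay as the last step left them, time stands still between calls to the robot, and variables do not carry over. Pictures are saved under pics/ and viewed, and the job is handed in when it is done.

Besides the shell and the picture viewer there is one more tool, called after ">>>" by a JSON object that holds its "api" and its "payload", one argument or row to a line. jog_arm: Moves the arm, as the interface text tells. Its arguments: {"type":"object","properties":{"offset":{"type":"array","items":{"type":"array","items":{"type":"number"}}},"delta_rot":{"type":"array","items":{"type":"array","items":{"type":"number"}}},"jaw":{"type":"array","items":{"type":"number"}},"newtons":{"type":"number"}},"required":["offset","delta_rot","jaw"]}

```bash
ls; mkdir -p pics; cat > h.py <<'E'
import numpy as np, cv2
from bench import monitor, cams, r
def snap(n,f):
    m=cams.camera_model(n); p,d=cams.snapshot(n)
    cv2.imwrite(f'pics/{f}.png',p[:,:,::-1]); np.savez(f'pics/{f}.npz',p=p,d=d,K=m['K'],k1=m['k1'],T=m['camera_from_world'])
    return p,d,m
def load(f):
    z=np.load(f'pics/{f}.npz'); return z
def ray(z,u,v):
    K=z['K'];k1=float(z['k1'])
    D=np.array([k1,0,0,0,0.]);
    # drawn = (1+k1 r^2)*ray -> OpenCV model
    q=cv2.undistortPoints(np.array([[[u,v]]],float),K,D)[0,0]
    return np.array([q[0],q[1],1.])
def atz(z,u,v,h):
    T=np.linalg.inv(z['T']);d=T[:3,:3]@ray(z,u,v);o=T[:3,3]
    return o+d*(h-o[2])/d[2]
def atd(z,u,v):
    T=np.linalg.inv(z['T']);dd=z['d'][int(round(v)),int(round(u))]
    return T[:3,:3]@(ray(z,u,v)*dd)+T[:3,3]
def proj(z,P):
    P=np.atleast_2d(np.array(P,float));T=z['T']
    c=P@T[:3,:3].T+T[:3,3]
    return cv2.projectPoints(c,np.zeros(3),np.zeros(3),z['K'],np.array([float(z['k1']),0,0,0,0.]))[0][:,0]
def crop(f,u0,v0,u1,v1,s,o):
    im=cv2.imread(f'pics/{f}.png')[v0:v1,u0:u1]
    cv2.imwrite(f'pics/{o}.png',cv2.resize(im,None,fx=s,fy=s,interpolation=cv2.INTER_CUBIC))
E
python3 - <<'E'
from h import *
print(monitor.sense())
for n in ('scene','top','wrist'):
    snap(n,n+'0')
E
```

```text
pics
{'time': 0.0, 'joint_pos': array([-7.61125388e+01,  7.51426362e+00,  8.53302179e+01, -1.45405486e-03,
        8.72623065e+01, -4.89419225e+00]), 'qd': array([-0.04196714, -0.04876686, -0.02084715,  0.09855264,  0.09648315,
        0.00256102]), 'joint_efforts': array([ 2.22106049e-03, -5.69389665e+01, -5.00559390e+01,  2.57920246e-04,
        1.44811827e-02, -3.36659093e-05]), 'tool_pos': array([ 193.04363198, -567.50488711,  230.24425059]), 'tcp_rot': array([-1.79992336e+02,  1.06522630e-01, -7.12182686e+01]), 'ft_force': array([-0.26813187,  0.06699665,  0.28168229]), 'wrist_torque': array([-0.02025192,  0.0190217 ,  0.06456335]), 'finger_gap': 85.30326648218322}
```

View pics/scene0.png

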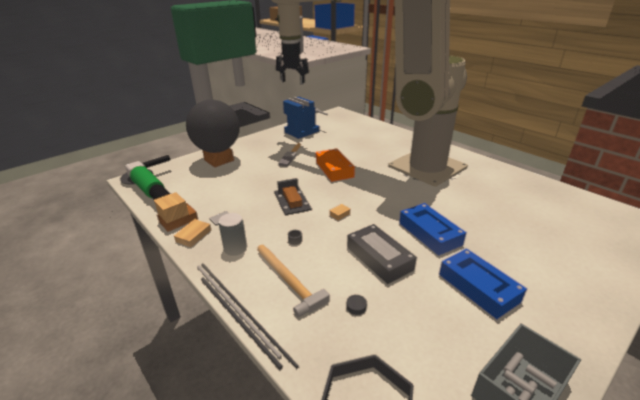

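View pics/top0.png

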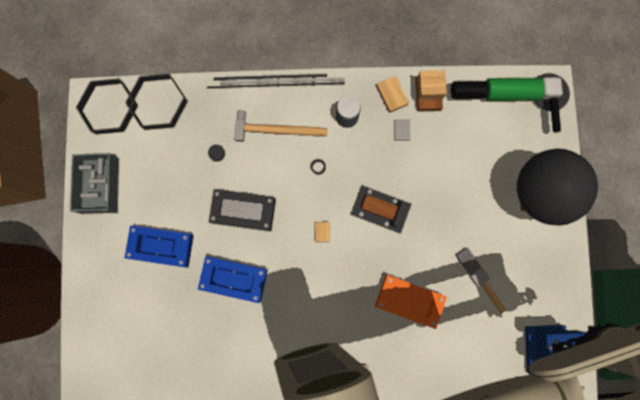

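View pics/wrist0.png

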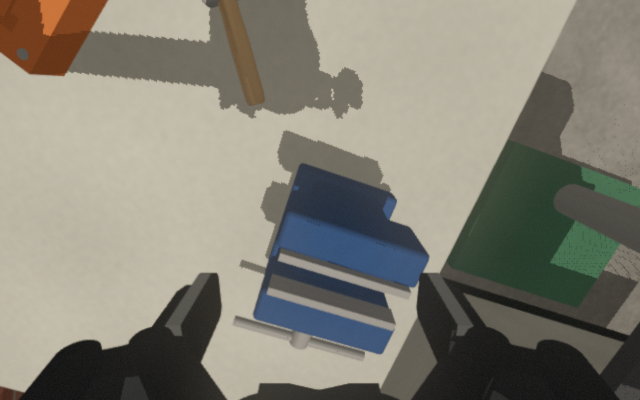

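Candidates: the dark nest with grey plate at top (242,210) is the nest and blank. The look-alikes are blue nests at (160,245) and (233,278), an orange block at (411,300), and the small grey offcut at (402,130). The rest is the dark foot with wooden bar at (380,208). Next I'll check both in close crops.

```bash
python3 - <<'E'
from h import *
im=cv2.imread('pics/top0.png')
a=cv2.resize(im[175:245,195:290],None,fx=8,fy=8,interpolation=cv2.INTER_CUBIC)
b=cv2.resize(im[175:245,340:425],None,fx=8,fy=8,interpolation=cv2.INTER_CUBIC)
cv2.imwrite('pics/c1.png',a);cv2.imwrite('pics/c2.png',b)
crop('scene0',230,160,430,290,4,'c3')
z=load('top0')
print(z['K'],z['k1']);print(np.linalg.inv(z['T']).round(3))
for u,v in [(242,210),(380,208),(402,130),(100,300),(160,245),(322,232)]: print(u,v,atd(z,u,v).round(1))
E
```

```text
[[519.69039733   0.         321.59980592]
 [  0.         519.69039733 204.13961045]
 [  0.           0.           1.        ]] -0.09890021543934382
[[-2.700000e-02 -9.920000e-01  1.230000e-01  3.694990e+02]
 [-1.000000e+00  2.700000e-02  2.000000e-03  4.221000e+00]
 [-5.000000e-03 -1.230000e-01 -9.920000e-01  1.443095e+03]
 [ 0.000000e+00  0.000000e+00  0.000000e+00  1.000000e+00]]
242 210 [531.7 222.4  48.9]
380 208 [ 528.6 -152.5   34.7]
402 130 [ 752.5 -227.3    9.6]
100 300 [294.1 636.2  -3.4]
160 245 [442.7 449.5  41.8]
322 232 [468.    7.6  25.4]
```

View pics/c1.png

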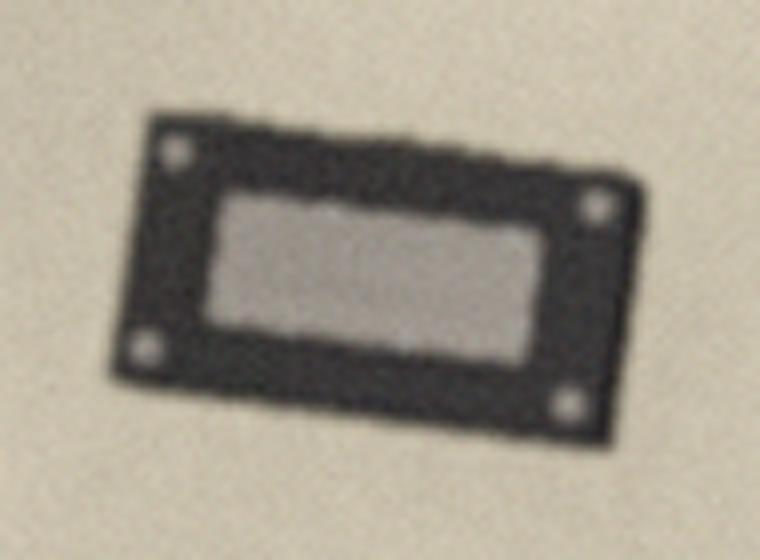

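View pics/c2.png

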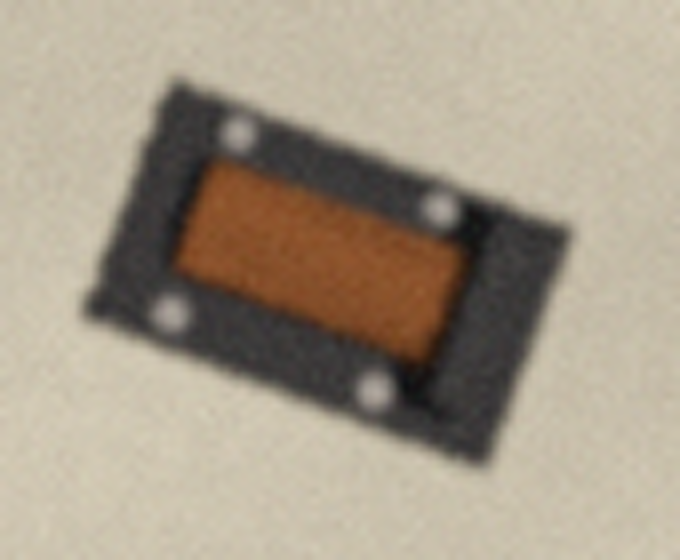

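View pics/c3.png

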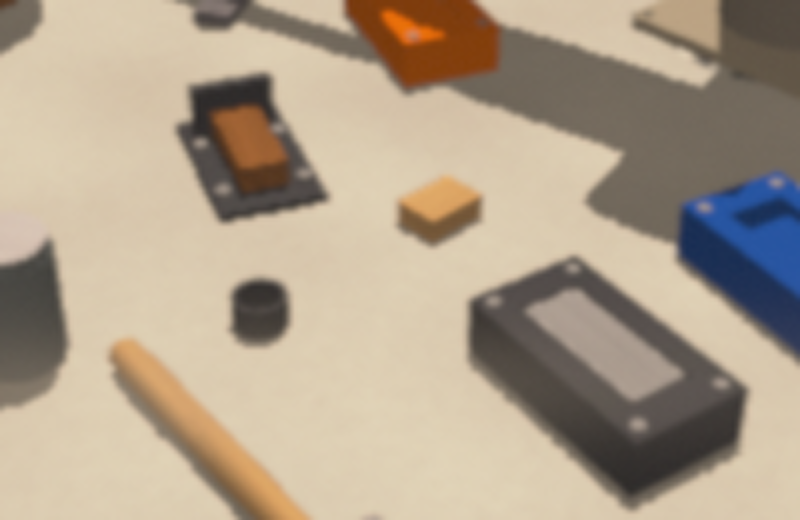

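The crops confirm it: dark nest with the grey blank, and the rest's stop on its right side in the top view (the world -y end).

```bash
python3 - <<'E'
from h import *
z=load('top0')
def c(pts,u0,v0,h):
    P=np.array([atz(z,(x+.5)/8-.5+u0,(y+.5)/8-.5+v0,h) for x,y in pts]); 
    m=P.mean(0); L=[np.linalg.norm(P[i]-P[(i+1)%4]) for i in range(4)]
    d=(P[1]+P[2]-P[0]-P[3])/2; print(m.round(1),np.round(L,1),'ang',np.degrees(np.arctan2(d[1],d[0])).round(2)); return P
c([(217,190),(545,230),(525,362),(207,325)],195,175,45)
c([(176,152),(598,206),(569,404),(146,347)],195,175,45)
c([(150,115),(645,180),(612,445),(115,377)],195,175,45)
c([(212,160),(472,242),(430,362),(178,270)],340,175,32)
c([(240,135),(441,208),(376,391),(172,314)],340,175,9)
c([(175,78),(573,230),(485,465),(88,312)],340,175,8)
E
```

```text
[534.6 225.2  45. ] [113.3  45.4 109.3  46.3] ang -98.34
[534.5 225.8  45. ] [146.   68.  145.7  67.4] ang -99.02
[533.8 223.   45. ] [171.5  90.8 171.1  90.4] ang -99.18
[ 532.  -152.8   32. ] [93.3 43.9 91.4 39.8] ang -110.51
[ 533.6 -149.8    9. ] [74.4 68.1 75.4 67.3] ang -112.08
[ 530.4 -157.8    8. ] [148.5  88.1 147.2  87.9] ang -112.76
```

```bash
cat >> h.py <<'E'
from scipy.spatial.transform import Rotation as Ro
def pose():
    s=monitor.sense(); return s['tool_pos'].copy(),Ro.from_euler('xyz',s['tcp_rot'],degrees=True)
def plan(p1,R1,n=None,p0=None,R0=None,step=45,ang=8):
    if p0 is None: p0,R0=pose()
    p1=np.array(p1,float); rv=(R0.inv()*R1).as_rotvec(degrees=True)
    if n is None: n=int(max(1,np.ceil(np.linalg.norm(p1-p0)/step),np.ceil(np.abs(rv).max()/ang)))
    O=[];D=[];p=p0.copy();R=R0
    for i in range(n):
        q=(R.inv()*R1).as_rotvec(degrees=True)/(n-i); o=R.inv().apply(p1-p)/(n-i)
        o=np.round(o,1);q=np.round(q,1)
        O.append(o.tolist());D.append(q.tolist()); p=p+R.apply(o);R=R*Ro.from_rotvec(q,degrees=True)
    print(n,'rows\n',O,'\n',D); return O,D
def down(yaw,tilt=0): # tool down with jaw along yaw
    return Ro.from_euler('xyz',[180,0,yaw],degrees=True)
def st():
    s=monitor.sense(); print(round(s['time'],2),s['tool_pos'].round(1),s['tcp_rot'].round(2),'F',s['ft_force'].round(2),'M',s['wrist_torque'].round(2),'gap',round(s['finger_gap'],1),'q',s['joint_pos'].round(1)); return s
E
python3 - <<'E'
from h import *
m=cams.camera_model('wrist');C=np.linalg.inv(m['camera_from_world']);p,R=pose()
print(R.inv().apply(C[:3,3]-p),(R.inv()*Ro.from_matrix(C[:3,:3])).as_matrix().round(3),m['K'])
plan([534,225,260],down(-9),n=20)
E
```

```text
[  -1.02268996  -81.92485134 -141.61329724] [[ 1.    -0.001  0.   ]
 [ 0.001  0.948  0.319]
 [-0.    -0.319  0.948]] [[344.80536429   0.         318.62881816]
 [  0.         344.80536429 206.19423108]
 [  0.           0.           1.        ]]
20 rows
 [[-32.0, -28.9, -1.4], [-30.4, -30.6, -1.4], [-28.7, -32.2, -1.4], [-27.0, -33.7, -1.4], [-25.1, -35.1, -1.4], [-23.1, -36.4, -1.4], [-21.2, -37.6, -1.4], [-19.1, -38.7, -1.4], [-17.0, -39.7, -1.4], [-14.8, -40.5, -1.4], [-12.6, -41.3, -1.5], [-10.3, -41.9, -1.4], [-8.0, -42.4, -1.5], [-5.7, -42.7, -1.4], [-3.4, -43.0, -1.5], [-1.1, -43.1, -1.4], [1.2, -43.1, -1.5], [3.6, -43.0, -1.4], [6.0, -42.7, -1.5], [8.3, -42.4, -1.4]] 
 [[-0.0, 0.0, -3.1], [-0.0, 0.0, -3.1], [-0.0, 0.0, -3.1], [-0.0, 0.0, -3.1], [-0.0, 0.0, -3.1], [-0.0, 0.0, -3.1], [-0.0, 0.0, -3.1], [-0.0, 0.0, -3.1], [-0.0, 0.0, -3.1], [-0.0, 0.0, -3.1], [-0.0, 0.0, -3.1], [-0.0, 0.0, -3.1], [-0.0, 0.0, -3.1], [-0.0, 0.0, -3.1], [-0.0, 0.0, -3.1], [-0.0, 0.0, -3.1], [-0.0, 0.0, -3.2], [-0.0, 0.0, -3.1], [-0.0, 0.0, -3.2], [-0.1, 0.0, -3.1]]
```

>>> {"api": "jog_arm", "payload": {
  "offset": [
    [-32,-29,-1.4],
    [-30,-31,-1.4],
    [-29,-32,-1.4],
    [-27,-34,-1.4],
    [-25,-35,-1.4],
    [-23,-36,-1.4],
    [-21,-38,-1.4],
    [-19,-39,-1.4],
    [-17,-40,-1.4],
    [-15,-40,-1.4],
    [-13,-41,-1.4],
    [-10,-42,-1.4],
    [-8,-42,-1.4],
    [-6,-43,-1.4],
    [-3,-43,-1.4],
    [-1,-43,-1.4],
    [1,-43,-1.4],
    [4,-43,-1.4],
    [6,-43,-1.4],
    [8,-42,-1.4]
  ],
  "delta_rot": [
    [0,0,-3.1],
    [0,0,-3.1],
    [0,0,-3.1],
    [0,0,-3.1],
    [0,0,-3.1],
    [0,0,-3.1],
    [0,0,-3.1],
    [0,0,-3.1],
    [0,0,-3.1],
    [0,0,-3.1],
    [0,0,-3.1],
    [0,0,-3.1],
    [0,0,-3.1],
    [0,0,-3.1],
    [0,0,-3.1],
    [0,0,-3.1],
    [0,0,-3.1],
    [0,0,-3.1],
    [0,0,-3.1],
    [0,0,-3.1]
  ],
  "jaw": [0,0,0,0,0,0,0,0,0,0,0,0,0,0,0,0,0,0,0,0]
}}

```text
time: 2.15
tool_pos: [526.7, 260.1, 256.8]
tcp_rot: [-179.7, 0.1, -7.2]
ft_force: [1.0, -0.7, 0.6]
finger_gap: -0.3
```

```bash
python3 - <<'E'
from h import *
st();snap('wrist','w1');st()
z=load('w1')
print(proj(z,[[534.5,225.5,45]]))
E
```

```text
2.15 [526.7 260.1 256.8] [-1.7965e+02  9.0000e-02 -7.1800e+00] F [ 1.03 -0.66  0.64] M [-0.03 -0.05 -0.02] gap -0.3 q [21.1  4.9 85.4  0.3 89.6 28.2]
2.2 [527.4 265.5 255.4] [-179.49    0.18   -6.83] F [-5.99  0.8   0.32] M [ 0.01  0.17 -0.09] gap 0.3 q [21.4  5.3 85.   0.5 89.5 28.2]
[[330.68655266 205.01845643]]
```

View pics/w1.png

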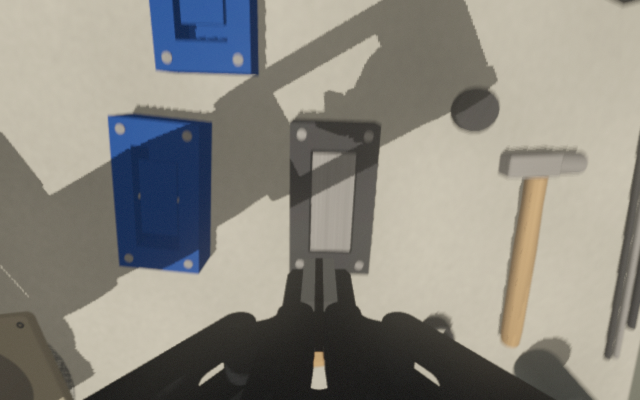

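>>> {"api": "jog_arm", "payload": {
  "offset": [
    [0,0,0],
    [0,0,0],
    [0,0,0]
  ],
  "delta_rot": [
    [0,0,0],
    [0,0,0],
    [0,0,0]
  ],
  "jaw": [0,0,0]
}}

```text
time: 2.5
tool_pos: [526.5, 266.8, 253.1]
tcp_rot: [-179.6, 0.4, -6.7]
ft_force: [0.1, 0.1, -0.6]
finger_gap: -0.3
```

```bash
python3 - <<'E'
from h import *
st();snap('wrist','w2');st()
crop('w2',270,100,400,290,4,'w2c')
E
```

```text
2.5 [526.5 266.8 253.1] [-179.62    0.37   -6.67] F [ 0.06  0.07 -0.61] M [-0.03  0.01 -0.01] gap -0.3 q [21.6  5.6 85.   0.5 89.5 28.2]
2.55 [526.5 266.6 253.2] [-179.61    0.36   -6.69] F [-0.45 -0.03  0.41] M [-0.   -0.01  0.09] gap 0.3 q [21.6  5.6 85.   0.5 89.5 28.2]
```

View pics/w2c.png

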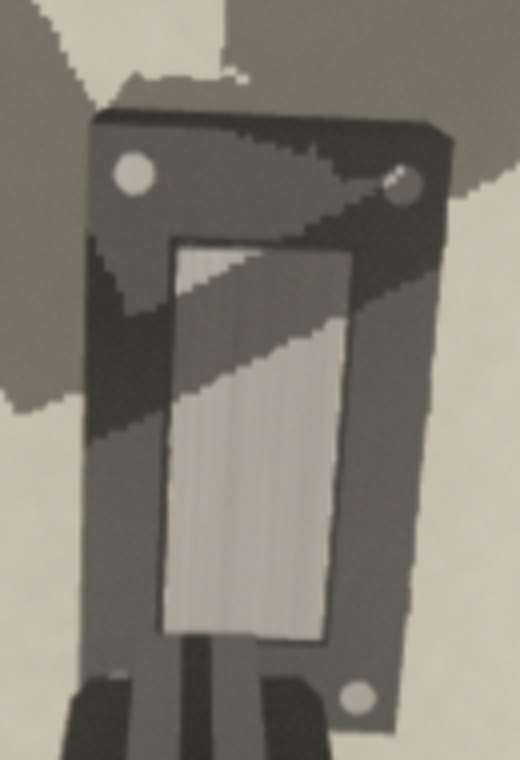

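```bash
python3 - <<'E'
from h import *
z=load('w2')
def c(pts,u0,v0,h,s=4):
    P=np.array([atz(z,(x+.5)/s-.5+u0,(y+.5)/s-.5+v0,h) for x,y in pts]); 
    m=P.mean(0); L=[np.linalg.norm(P[i]-P[(i+1)%4]) for i in range(4)]
    d=(P[0]+P[1]-P[2]-P[3])/2; print(m.round(1),np.round(L,1),'ang',np.degrees(np.arctan2(d[1],d[0])).round(2)); print(P.round(1)); return P
c([(176,247),(353,250),(325,641),(163,634)],270,100,45)
c([(170,238),(357,242),(329,646),(158,640)],270,100,45)
for s in range(110,250,20): print(atd(z,332,s))
E
```

```text
[535.3 224.8  45. ] [ 45.4 111.4  45.7 110. ] ang 81.17
[[521.3 282.6  45. ]
 [566.3 276.5  45. ]
 [549.3 166.5  45. ]
 [504.2 173.8  45. ]]
[535.1 225.1  45. ] [ 47.9 115.   48.3 114.2] ang 81.32
[[520.  285.   45. ]
 [567.5 278.5  45. ]
 [550.3 164.8  45. ]
 [502.6 172.1  45. ]]
[546.5091705  328.73377871  -1.06956962]
[543.79089952 309.26906853  20.45288458]
[541.21645997 291.91400128  44.67315346]
[539.03286253 271.38721278  44.89706732]
[536.7729678  250.08590386  44.97699513]
[534.42361198 227.6419218   44.06035009]
[531.98759744 204.7193811   44.38569495]
```

```bash
python3 - <<'E'
from h import *
plan([541.5,265.5,60],down(-8.8),n=6)
E
```

```text
6 rows
 [[2.7, 0.1, 32.2], [2.6, 0.0, 32.2], [2.6, -0.0, 32.2], [2.6, -0.1, 32.2], [2.5, -0.1, 32.2], [2.6, -0.1, 32.2]] 
 [[-0.1, 0.1, 0.4], [-0.1, 0.1, 0.3], [-0.0, 0.0, 0.4], [-0.1, 0.1, 0.3], [-0.0, 0.0, 0.4], [-0.1, 0.1, 0.3]]
```

>>> {"api": "jog_arm", "payload": {
  "offset": [
    [2.6,0,32],
    [2.6,0,32],
    [2.6,0,32],
    [2.6,0,32],
    [2.6,0,20],
    [0,0,5],
    [0,0,0],
    [0,0,0]
  ],
  "delta_rot": [
    [0,0,0.4],
    [0,0,0.4],
    [0,0,0.4],
    [0,0,0.3],
    [0,0,0.3],
    [0,0,0.3],
    [0,0,0],
    [0,0,0]
  ],
  "jaw": [0,0,0,0,0,0,0,0]
}}

```text
time: 3.35
tool_pos: [542.3, 258.0, 103.2]
tcp_rot: [-179.4, -0.2, -9.6]
ft_force: [-0.7, 0.7, 0.8]
finger_gap: -0.2
```

```bash
python3 - <<'E'
from h import *
st()
plan([541.5,265.5,49],down(-8.8),n=3)
E
```

```text
3.35 [542.3 258.  103.2] [-179.35   -0.23   -9.63] F [-0.71  0.73  0.83] M [0.03 0.05 0.04] gap -0.2 q [20.3 12.4 93.5  0.5 73.6 29.8]
3 rows
 [[-0.7, -2.2, 18.1], [-0.7, -2.3, 18.1], [-0.7, -2.4, 18.1]] 
 [[-0.2, -0.1, -0.3], [-0.2, -0.1, -0.3], [-0.2, -0.0, -0.2]]
```

>>> {"api": "jog_arm", "payload": {
  "offset": [
    [-0.3,-2.4,15],
    [-0.3,-2.4,15],
    [-0.3,-2.4,10],
    [0,0,6],
    [0,0,0],
    [0,0,0]
  ],
  "delta_rot": [
    [-0.2,0,-0.3],
    [-0.2,0,-0.3],
    [-0.2,0,-0.2],
    [0,0,0],
    [0,0,0],
    [0,0,0]
  ],
  "jaw": [0,0,0,0,0,0]
}}

```text
time: 3.95
tool_pos: [544.8, 267.3, 56.9]
tcp_rot: [-179.9, -0.5, -8.7]
ft_force: [0.7, -0.5, -0.1]
finger_gap: -0.0
```

```bash
python3 - <<'E'
from h import *
st()
plan([541.5,265.5,50],down(-8.8),n=2)
E
```

```text
3.95 [544.8 267.3  56.9] [-179.86   -0.51   -8.72] F [ 0.75 -0.47 -0.07] M [-0.04  0.02  0.07] gap -0.0 q [21.4 16.4 94.  -0.1 69.1 30.1]
2 rows
 [[-1.5, 1.1, 3.4], [-1.5, 1.2, 3.5]] 
 [[-0.1, -0.3, 0.0], [-0.0, -0.2, 0.1]]
```

>>> {"api": "jog_arm", "payload": {
  "offset": [
    [-1.5,1,3.5],
    [-1.5,1,3.5],
    [0,0,1],
    [0,0,0]
  ],
  "delta_rot": [
    [0,-0.3,0],
    [0,-0.2,0],
    [0,0,0],
    [0,0,0]
  ],
  "jaw": [0,0,0,0]
}}

```text
time: 4.35
tool_pos: [541.9, 265.7, 49.1]
tcp_rot: [-179.8, -0.0, -8.7]
ft_force: [-0.4, 0.2, -0.3]
finger_gap: -0.2
```

>>> {"api": "jog_arm", "payload": {
  "offset": [
    [0,0,1],
    [0,0,1],
    [0,0,0.5]
  ],
  "delta_rot": [
    [0,0,0],
    [0,0,0],
    [0,0,0]
  ],
  "jaw": [0,0,0]
}}

```text
time: 4.65
tool_pos: [542.4, 265.8, 47.1]
tcp_rot: [-179.8, -0.1, -8.7]
ft_force: [-0.4, 0.7, 0.0]
finger_gap: 0.1
```

>>> {"api": "jog_arm", "payload": {
  "offset": [
    [0,0,1],
    [0,0,1]
  ],
  "delta_rot": [
    [0,0,0],
    [0,0,0]
  ],
  "jaw": [0,0]
}}

```text
time: 4.85
tool_pos: [542.5, 265.9, 45.2]
tcp_rot: [-179.8, -0.1, -8.7]
ft_force: [-0.0, 0.2, -0.2]
finger_gap: 0.1
```

>>> {"api": "jog_arm", "payload": {
  "offset": [
    [0,0,1],
    [0,0,0.5]
  ],
  "delta_rot": [
    [0,0,0],
    [0,0,0]
  ],
  "jaw": [0,0]
}}

```text
time: 5.05
tool_pos: [542.7, 265.9, 45.1]
tcp_rot: [-179.8, -0.1, -8.7]
ft_force: [-2.0, -1.2, 3.8]
finger_gap: 0.1
```

>>> {"api": "jog_arm", "payload": {
  "offset": [
    [0,0,1],
    [0,0,1]
  ],
  "delta_rot": [
    [0,0,0],
    [0,0,0]
  ],
  "jaw": [0,0]
}}

```text
time: 5.25
tool_pos: [542.8, 265.9, 45.0]
tcp_rot: [-179.8, -0.1, -8.7]
ft_force: [-5.2, -2.5, 10.6]
finger_gap: 0.3
```

>>> {"api": "jog_arm", "payload": {
  "offset": [
    [0,0,2],
    [0,0,2]
  ],
  "delta_rot": [
    [0,0,0],
    [0,0,0]
  ],
  "jaw": [0,0]
}}

```text
time: 5.45
tool_pos: [542.9, 266.0, 45.0]
tcp_rot: [-179.8, -0.1, -8.7]
ft_force: [-10.5, -5.0, 19.4]
finger_gap: -0.4
```

At about 19 N the +y end does not give, so the packer is there. I'll press the other end.

>>> {"api": "jog_arm", "payload": {
  "offset": [
    [0,0,-5],
    [0,0,-5],
    [0,20,0],
    [0,20,0],
    [0,20,0],
    [0,15,0],
    [0,3,0],
    [0,0,0],
    [0,0,0]
  ],
  "delta_rot": [
    [0,0,0],
    [0,0,0],
    [0,0,0],
    [0,0,0],
    [0,0,0],
    [0,0,0],
    [0,0,0],
    [0,0,0],
    [0,0,0]
  ],
  "jaw": [0,0,0,0,0,0,0,0,0]
}}

```text
time: 6.35
tool_pos: [531.9, 187.8, 56.5]
tcp_rot: [-179.7, -0.3, -8.7]
ft_force: [0.1, -0.2, 0.2]
finger_gap: 0.1
```

```bash
python3 - <<'E'
from h import *
st()
plan([528.9,184.5,48],down(-8.8),n=2)
E
```

```text
6.35 [531.9 187.8  56.5] [-179.69   -0.27   -8.66] F [ 0.13 -0.25  0.2 ] M [-0.01 -0.05 -0.  ] gap 0.1 q [ 14.1  10.4 101.    0.2  68.2  22.7]
2 rows
 [[-1.3, 1.9, 4.2], [-1.2, 1.9, 4.3]] 
 [[-0.2, -0.1, 0.1], [-0.1, -0.2, 0.0]]
```

>>> {"api": "jog_arm", "payload": {
  "offset": [
    [-1.5,2,4],
    [-1,1.5,4],
    [0,0,1],
    [0,0,1],
    [0,0,1]
  ],
  "delta_rot": [
    [0,-0.2,0],
    [0,0,0],
    [0,0,0],
    [0,0,0],
    [0,0,0]
  ],
  "jaw": [0,0,0,0,0]
}}

```text
time: 6.85
tool_pos: [528.8, 186.4, 44.4]
tcp_rot: [-179.7, -0.0, -8.5]
ft_force: [-1.8, -2.5, 4.2]
finger_gap: 0.2
```

>>> {"api": "jog_arm", "payload": {
  "offset": [
    [0,0,1],
    [0,0,1],
    [0,0,1]
  ],
  "delta_rot": [
    [0,0,0],
    [0,0,0],
    [0,0,0]
  ],
  "jaw": [0,0,0]
}}

```text
time: 7.15
tool_pos: [528.8, 186.1, 41.9]
tcp_rot: [-179.7, -0.0, -8.5]
ft_force: [-1.8, -2.0, 4.6]
finger_gap: 0.0
```

>>> {"api": "jog_arm", "payload": {
  "offset": [
    [0,0,1.5],
    [0,0,1.5],
    [0,0,1.5]
  ],
  "delta_rot": [
    [0,0,0],
    [0,0,0],
    [0,0,0]
  ],
  "jaw": [0,0,0]
}}

```text
time: 7.45
tool_pos: [528.7, 186.0, 37.3]
tcp_rot: [-179.7, -0.0, -8.5]
ft_force: [-2.4, -1.3, 4.4]
finger_gap: 0.1
```

>>> {"api": "jog_arm", "payload": {
  "offset": [
    [0,0,1.5],
    [0,0,1],
    [0,0,1]
  ],
  "delta_rot": [
    [0,0,0],
    [0,0,0],
    [0,0,0]
  ],
  "jaw": [0,0,0]
}}

```text
time: 7.75
tool_pos: [529.0, 186.3, 33.9]
tcp_rot: [-179.7, -0.1, -8.5]
ft_force: [-5.6, -3.0, 15.2]
finger_gap: 0.0
```

>>> {"api": "jog_arm", "payload": {
  "offset": [
    [0,0,-8],
    [0,0,-20],
    [0,0,-40],
    [0,0,-40],
    [0,0,-30],
    [0,0,-10],
    [0,0,0],
    [0,0,0]
  ],
  "delta_rot": [
    [0,0,0],
    [0,0,0],
    [0,0,0],
    [0,0,0],
    [0,0,0],
    [0,0,0],
    [0,0,0],
    [0,0,0]
  ],
  "jaw": [0,0,0,0,50,100,100,100]
}}

```text
time: 8.55
tool_pos: [527.9, 186.5, 184.8]
tcp_rot: [-179.6, 0.0, -8.5]
ft_force: [0.0, -0.4, -0.4]
finger_gap: 58.2
```

```bash
python3 - <<'E'
from h import *
st();snap('wrist','w3')
E
```

```text
8.55 [527.9 186.5 184.8] [-1.7962e+02  3.0000e-02 -8.5100e+00] F [ 0.05 -0.37 -0.43] M [-0.02 -0.   -0.04] gap 58.2 q [14.   2.6 95.3  0.4 82.  22.4]
```

View pics/w3.png

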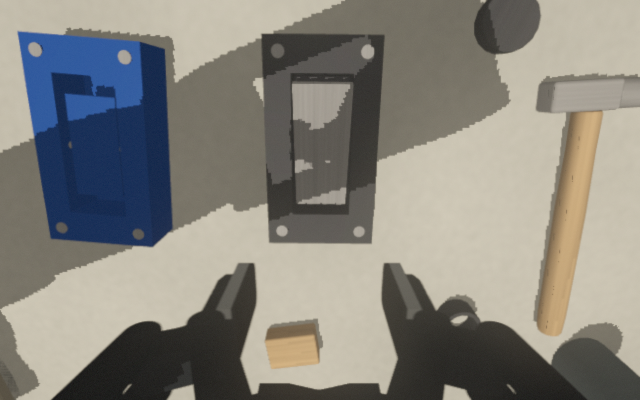

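```bash
python3 - <<'E'
from h import *
z=load('w3')
ax=np.array([np.cos(np.radians(81.2)),np.sin(np.radians(81.2)),0]);n=np.array([-ax[1],ax[0],0]);c=np.array([535.2,225,0])
for v in range(70,216,6):
    P=atd(z,322,v);print(v,P.round(1),'s',((P-c)@ax).round(1),'t',((P-c)@n).round(1))
crop('w3',255,25,395,255,3,'w3c')
E
```

```text
70 [544.5 283.7  43.7] s 59.5 t -0.2
76 [544.5 281.1   4.8] s 56.8 t -0.6
82 [543.1 274.7  59. ] s 50.3 t -0.2
88 [542.4 270.6  61.4] s 46.1 t -0.2
94 [541.8 266.4  59.4] s 41.9 t -0.2
100 [541.2 262.2  56.3] s 37.6 t -0.3
106 [540.6 257.9  56.3] s 33.3 t -0.3
112 [540.  253.4  53.9] s 28.8 t -0.4
118 [539.3 248.9  53. ] s 24.3 t -0.4
124 [538.6 244.4  52.6] s 19.7 t -0.4
130 [538.  239.6  50. ] s 14.9 t -0.5
136 [537.3 234.7  47.9] s 9.9 t -0.5
142 [536.5 229.7  45.7] s 4.9 t -0.6
148 [535.8 224.8  44.8] s -0.1 t -0.6
154 [535.1 219.6  43.1] s -5.3 t -0.7
160 [534.3 214.4  41.8] s -10.6 t -0.7
166 [533.5 208.7  38.4] s -16.3 t -0.8
172 [532.7 203.3  37.2] s -21.8 t -0.9
178 [531.8 197.2  33.3] s -28.0 t -0.9
184 [531.  191.6  32.3] s -33.7 t -1.0
190 [530.1 185.5  30. ] s -39.8 t -1.0
196 [529.3 179.7  28.8] s -45.7 t -1.1
202 [528.3 173.1  25.7] s -52.4 t -1.2
208 [527.5 167.6  26.4] s -57.9 t -1.2
214 [527.4 167.9  43.9] s -57.6 t -1.0
```

View pics/w3c.png

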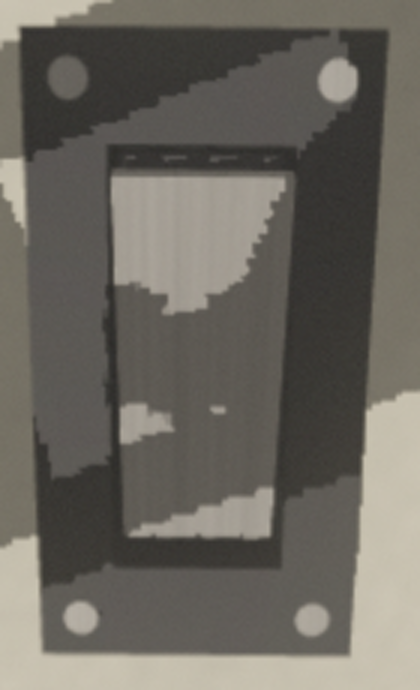

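Tipped, +y end raised to about z 62. I'll grip its sides at s ≈ 41 mm.

```bash
python3 - <<'E'
from h import *
plan([541.5,265.5,80],down(-8.8),n=5)
E
```

```text
5 rows
 [[0.4, -15.9, 21.0], [0.4, -16.0, 20.9], [0.4, -16.0, 20.9], [0.4, -16.0, 20.9], [0.4, -16.0, 20.9]] 
 [[-0.1, 0.0, 0.1], [-0.1, 0.0, 0.0], [-0.1, 0.0, 0.1], [-0.0, 0.0, 0.0], [-0.1, 0.1, 0.1]]
```

>>> {"api": "jog_arm", "payload": {
  "offset": [
    [0.4,-16,21],
    [0.4,-16,21],
    [0.4,-16,20],
    [0.4,-16,15],
    [0.4,-10,8],
    [0,0,0],
    [0,0,0]
  ],
  "delta_rot": [
    [-0.1,0,0.1],
    [-0.1,0,0.1],
    [-0.1,0,0.1],
    [0,0,0],
    [0,0,0],
    [0,0,0],
    [0,0,0]
  ],
  "jaw": [80,80,80,80,80,80,80]
}}

```text
time: 9.3
tool_pos: [534.5, 258.8, 84.0]
tcp_rot: [179.5, 0.9, -8.9]
ft_force: [0.8, 0.0, 0.8]
finger_gap: 68.1
```

```bash
python3 - <<'E'
from h import *
st()
plan([541.5,265.5,55],down(-8.8),n=4)
E
```

```text
9.3 [534.5 258.8  84. ] [179.53   0.93  -8.89] F [0.77 0.03 0.81] M [ 0.01  0.03 -0.01] gap 68.1 q [20.9 14.1 93.6  0.1 73.3 29.7]
4 rows
 [[1.6, -2.0, 7.2], [1.6, -2.0, 7.2], [1.5, -2.0, 7.3], [1.5, -1.9, 7.2]] 
 [[0.1, 0.2, -0.0], [0.1, 0.2, -0.0], [0.1, 0.3, -0.0], [0.2, 0.2, -0.1]]
```

>>> {"api": "jog_arm", "payload": {
  "offset": [
    [1.6,-2,7],
    [1.6,-2,7],
    [1.6,-2,7],
    [1.6,-1,4],
    [0,0,0],
    [0,0,0]
  ],
  "delta_rot": [
    [0.1,0.2,0],
    [0.1,0.2,0],
    [0.1,0.3,0],
    [0.1,0.2,0],
    [0,0,0],
    [0,0,0]
  ],
  "jaw": [75,75,75,75,75,75]
}}

```text
time: 9.9
tool_pos: [543.9, 263.4, 59.1]
tcp_rot: [-180.0, -0.2, -9.0]
ft_force: [0.0, -0.1, 0.2]
finger_gap: 63.7
```

```bash
python3 - <<'E'
from h import *
st()
plan([541.5,265.5,44.5],down(-8.8),n=4)
E
```

```text
9.9 [543.9 263.4  59.1] [-179.96   -0.24   -9.  ] F [ 0.01 -0.13  0.24] M [-0.02  0.01  0.03] gap 63.7 q [21.  16.1 94.  -0.1 69.6 30.1]
4 rows
 [[-0.7, -0.4, 3.6], [-0.7, -0.4, 3.7], [-0.7, -0.4, 3.6], [-0.6, -0.5, 3.7]] 
 [[-0.0, -0.1, -0.1], [-0.0, -0.0, -0.0], [-0.0, -0.1, -0.1], [-0.0, -0.0, -0.0]]
```

>>> {"api": "jog_arm", "payload": {
  "offset": [
    [-0.7,-0.4,3.6],
    [-0.7,-0.4,3.6],
    [-0.7,-0.4,3.6],
    [-0.5,-0.4,2.5],
    [0,0,0],
    [0,0,0]
  ],
  "delta_rot": [
    [0,0,0],
    [0,0,0],
    [0,0,0],
    [0,0,0],
    [0,0,0],
    [0,0,0]
  ],
  "jaw": [70,70,70,70,70,70]
}}

```text
time: 10.5
tool_pos: [541.7, 265.7, 45.3]
tcp_rot: [-179.9, -0.3, -9.0]
ft_force: [0.0, -1.0, -0.4]
finger_gap: 59.6
```

```bash
python3 - <<'E'
from h import *
st();snap('wrist','w4')
plan([541.5,265.5,44.5],down(-8.8),n=2)
E
```

```text
10.5 [541.7 265.7  45.3] [-179.93   -0.27   -9.  ] F [ 0.04 -0.95 -0.38] M [-0.02  0.03 -0.  ] gap 59.6 q [21.3 17.  94.6 -0.1 68.1 30.3]
2 rows
 [[-0.1, 0.1, 0.4], [-0.1, 0.1, 0.3]] 
 [[-0.0, -0.1, -0.1], [-0.1, -0.2, -0.1]]
```

View pics/w4.png

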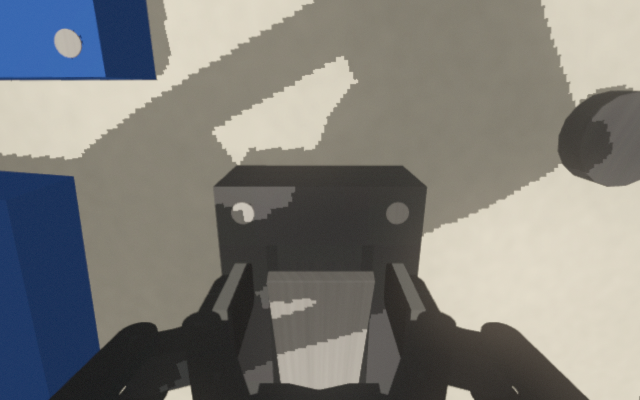

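The pads straddle the raised end (blank end edge at v≈272, between u 268 and 376). Closing.

>>> {"api": "jog_arm", "payload": {
  "offset": [
    [0,0,0],
    [0,0,0],
    [0,0,0],
    [0,0,0],
    [0,0,0],
    [0,0,0]
  ],
  "delta_rot": [
    [0,0,0],
    [0,0,0],
    [0,0,0],
    [0,0,0],
    [0,0,0],
    [0,0,0]
  ],
  "jaw": [30,30,30,30,30,30],
  "newtons": 70
}}

```text
time: 11.15
tool_pos: [541.9, 265.7, 45.7]
tcp_rot: [-179.9, -0.3, -9.0]
ft_force: [0.2, -0.3, 0.1]
finger_gap: 42.9
```

```bash
python3 - <<'E'
from h import *
st();snap('wrist','w5')
E
```

```text
11.15 [541.9 265.7  45.7] [-179.92   -0.29   -9.  ] F [ 0.23 -0.32  0.07] M [-0.07  0.04 -0.01] gap 42.9 q [21.3 16.9 94.6 -0.1 68.1 30.3]
```

View pics/w5.png

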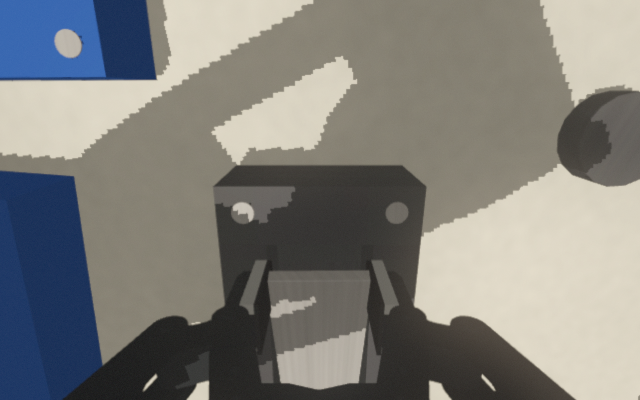

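>>> {"api": "jog_arm", "payload": {
  "offset": [
    [0,0,0],
    [0,0,0],
    [0,0,-2],
    [0,0,-2],
    [0,0,-2]
  ],
  "delta_rot": [
    [0,0,0],
    [0,0,0],
    [0,0,0],
    [0,0,0],
    [0,0,0]
  ],
  "jaw": [30,30,30,30,30]
}}

```text
time: 11.7
tool_pos: [541.2, 265.4, 51.2]
tcp_rot: [-180.0, -0.2, -9.0]
ft_force: [0.0, 0.1, -1.1]
finger_gap: 43.1
```

```bash
python3 - <<'E'
from h import *
st();snap('wrist','w6')
E
```

```text
11.7 [541.2 265.4  51.2] [-179.97   -0.22   -9.01] F [ 0.01  0.12 -1.13] M [ 0.07 -0.02 -0.01] gap 43.1 q [21.3 16.5 94.5 -0.1 68.8 30.3]
```

View pics/w6.png

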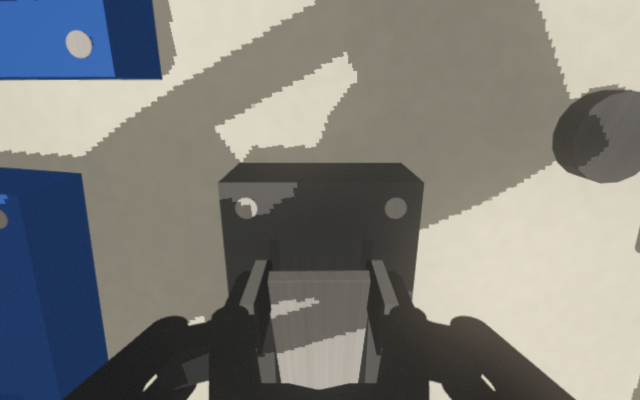

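The blank moves with the fingers. Lifting on.

>>> {"api": "jog_arm", "payload": {
  "offset": [
    [0,0,-4],
    [0,0,-5],
    [0,0,-6],
    [0,0,-8],
    [0,0,-10],
    [0,0,-10],
    [0,0,-10],
    [0,0,-10],
    [0,0,-10],
    [0,0,-10],
    [0,0,-6],
    [0,0,-3],
    [0,0,0],
    [0,0,0]
  ],
  "delta_rot": [
    [0,0,0],
    [0,0,0],
    [0,0,0],
    [0,0,0],
    [0,0,0],
    [0,0,0],
    [0,0,0],
    [0,0,0],
    [0,0,0],
    [0,0,0],
    [0,0,0],
    [0,0,0],
    [0,0,0],
    [0,0,0]
  ],
  "jaw": [30,30,30,30,30,30,30,30,30,30,30,30,30,30]
}}

```text
time: 13.15
tool_pos: [541.8, 265.9, 154.0]
tcp_rot: [-179.9, -0.4, -9.0]
ft_force: [-0.7, -0.0, -2.1]
finger_gap: 42.6
```

```bash
python3 - <<'E'
from h import *
st();snap('wrist','w7');snap('scene','s7')
crop('s7',270,100,470,290,4,'s7c')
z=load('w7');p,R=pose()
ax=np.array([np.cos(np.radians(81)),np.sin(np.radians(81)),0])
for v in range(262,400,8):
    P=atd(z,320,v); q=R.inv().apply(P-p); print(v,q.round(1))
E
```

```text
13.15 [541.8 265.9 154. ] [-179.85   -0.4    -9.01] F [-0.7  -0.02 -2.12] M [ 0.17 -0.01 -0.  ] gap 42.6 q [21.3 10.3 90.3 -0.1 79.  30.3]
262 [  0.7  55.2 120.1]
270 [  0.7  65.  124.1]
278 [  0.1  -8.8 -15.5]
286 [  0.1  -4.7 -14.9]
294 [  0.1  -0.  -13.8]
302 [  0.2   5.6 -11.4]
310 [ 0.2 10.8 -9.9]
318 [ 0.2 16.9 -7.5]
326 [ 0.2 22.8 -5.6]
334 [ 0.2 30.1 -2.2]
342 [ 0.2 37.4  0.7]
350 [ 0.2 43.9  2.5]
358 [ 0.2 51.8  5.5]
366 [ 0.2 60.5  9. ]
374 [ 0.2 69.2 12.2]
382 [ 0.3 78.2 15.3]
390 [ -0.1 -10.2 -73.6]
398 [ -0.1 -11.4 -77.1]
```

View pics/s7c.png

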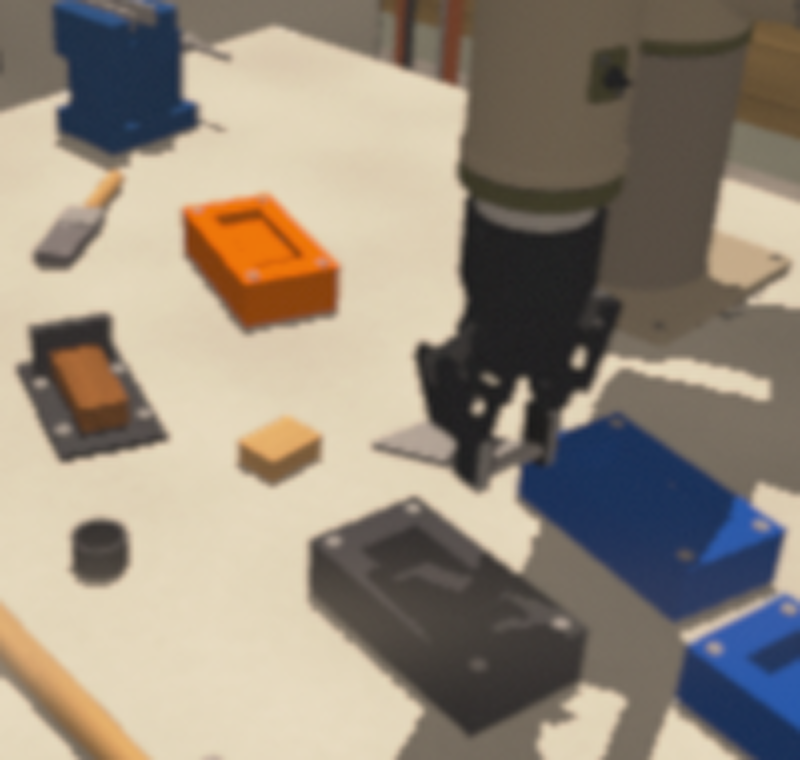

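View pics/w7.png

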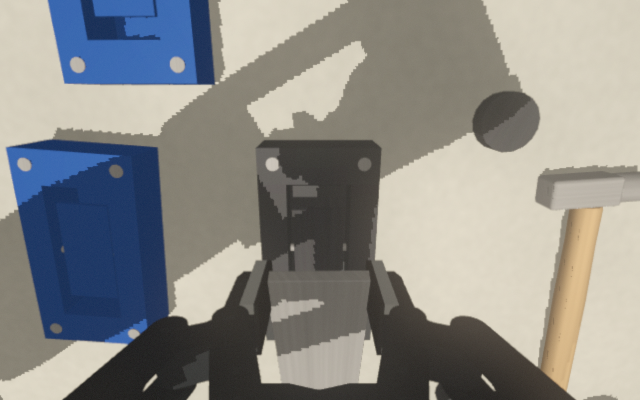

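```bash
python3 - <<'E'
from h import *
z=load('w7');p,R=pose()
T=np.linalg.inv(z['T']);Q=[]
for v in range(270,388):
  for u in range(290,350,2):
    P=atd(z,u,v);q=R.inv().apply(P-p)
    if abs(q[2])<40 and q[1]>-30: Q.append(q)
Q=np.array(Q);
A=np.c_[Q[:,0],Q[:,1],np.ones(len(Q))]
w=np.linalg.lstsq(A,Q[:,2],rcond=None)[0];res=Q[:,2]-A@w
k=abs(res)<4;w=np.linalg.lstsq(A[k],Q[k,2],rcond=None)[0]
print(w,np.degrees(np.arctan(w[:2])),res[k].std(),Q[k,1].min(),Q[k,1].max())
crop('w7',250,255,390,345,5,'w7c')
plan([505,-215,220],down(-22),n=16)
E
```

```text
[ 2.61338145e-03  3.57269548e-01 -1.29494833e+01] [ 0.14973539 19.6602615 ] 0.8059370968026894 -10.126562203055467 84.81827036971626
16 rows
 [[2.5, 30.0, -4.2], [2.9, 30.0, -4.2], [3.3, 30.0, -4.2], [3.7, 29.9, -4.2], [4.1, 29.8, -4.2], [4.6, 29.8, -4.2], [5.0, 29.7, -4.2], [5.4, 29.7, -4.2], [5.8, 29.6, -4.2], [6.2, 29.5, -4.2], [6.6, 29.4, -4.2], [7.0, 29.3, -4.2], [7.4, 29.2, -4.2], [7.8, 29.1, -4.1], [8.3, 28.9, -4.2], [8.7, 28.9, -4.1]] 
 [[-0.0, -0.0, 0.8], [-0.0, -0.0, 0.8], [-0.0, -0.0, 0.8], [-0.0, -0.0, 0.8], [-0.0, -0.0, 0.8], [-0.0, -0.0, 0.8], [-0.0, -0.0, 0.8], [-0.0, -0.0, 0.8], [-0.0, -0.0, 0.8], [-0.0, -0.1, 0.8], [-0.0, -0.0, 0.8], [-0.0, -0.0, 0.8], [-0.1, -0.1, 0.8], [-0.0, -0.0, 0.9], [-0.1, -0.1, 0.8], [-0.0, -0.0, 0.9]]
```

View pics/w7c.png

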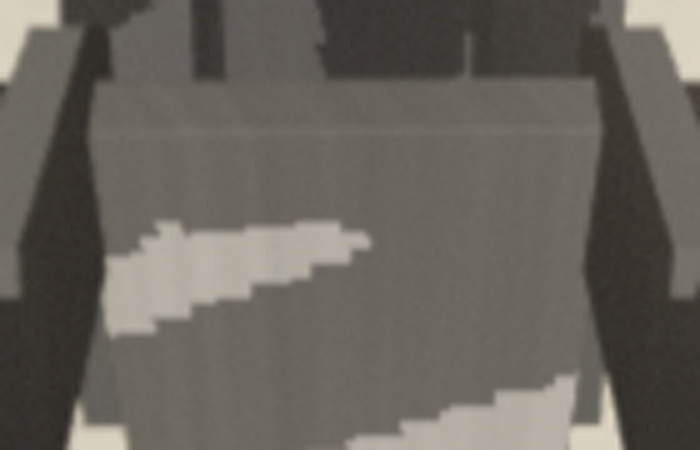

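>>> {"api": "jog_arm", "payload": {
  "offset": [
    [1,10,-4],
    [2,20,-4],
    [3,30,-4],
    [3.5,30,-4],
    [4,30,-4],
    [4.5,30,-4],
    [5,30,-4],
    [5.5,30,-4],
    [6,30,-4],
    [6,30,-4],
    [6.5,29,-4],
    [7,29,-4],
    [7.5,29,-4],
    [8,29,-4],
    [8,29,-4],
    [8,20,-4],
    [5,12,-2],
    [2,5,0],
    [0,0,0],
    [0,0,0]
  ],
  "delta_rot": [
    [0,0,0.8],
    [0,0,0.8],
    [0,0,0.8],
    [0,0,0.8],
    [0,0,0.8],
    [0,0,0.8],
    [0,0,0.8],
    [0,0,0.8],
    [0,0,0.8],
    [0,0,0.8],
    [0,0,0.8],
    [0,0,0.8],
    [0,0,0.8],
    [0,0,0.8],
    [0,0,0.8],
    [0,0,0.8],
    [0,0,0],
    [0,0,0],
    [0,0,0],
    [0,0,0]
  ],
  "jaw": [30,30,30,30,30,30,30,30,30,30,30,30,30,30,30,30,30,30,30,30]
}}

```text
time: 15.25
tool_pos: [494.0, -221.8, 219.4]
tcp_rot: [179.8, 0.1, -23.1]
ft_force: [0.3, 0.3, -2.4]
finger_gap: 43.3
```

```bash
python3 - <<'E'
from h import *
st();snap('wrist','w8')
E
```

```text
15.25 [ 494.  -221.8  219.4] [ 1.7984e+02  1.0000e-01 -2.3070e+01] F [ 0.29  0.26 -2.41] M [ 0.12 -0.06 -0.03] gap 43.3 q [-29.5  -1.2  95.5  -0.2  85.8  -6.4]
```

View pics/w8.png

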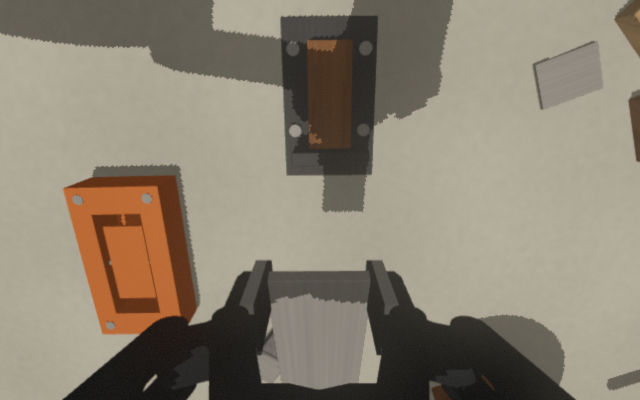

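```bash
python3 - <<'E'
from h import *
im=cv2.imread('pics/w8.png')[5:190,265:395]
im=np.clip(im.astype(float)*1.7,0,255).astype(np.uint8)
cv2.imwrite('pics/w8c.png',cv2.resize(im,None,fx=4.2,fy=4.2,interpolation=cv2.INTER_CUBIC)[:600*2][:777])
cv2.imwrite('pics/w8d.png',cv2.resize(im[125:180],None,fx=6,fy=6,interpolation=cv2.INTER_CUBIC))
z=load('w8')
for v in range(120,182,2): print(v,atd(z,330,v).round(1),end=';')
E
```

```text
120 [ 524.7 -174.1   30.9];122 [ 524.  -175.7   31.4];124 [ 523.3 -177.5   30.3];126 [ 522.6 -179.2   30.6];128 [ 521.9 -180.8   31.2];130 [ 521.2 -182.6   30.9];132 [ 520.5 -184.1   32.5];134 [ 519.8 -185.9   31.7];136 [ 519.1 -187.6   31.7];138 [ 518.3 -189.5   30.6];140 [ 517.6 -191.2   31. ];142 [ 516.9 -193.    30.5];144 [ 516.1 -194.8   29.7];146 [ 515.4 -196.4   30.8];148 [ 514.7 -198.2   30.8];150 [ 514.3 -198.4   40. ];152 [ 514.  -198.3   50.9];154 [ 513.4 -199.6   53. ];156 [ 512.7 -201.2   53.3];158 [ 512.  -202.9   53.3];160 [ 511.3 -204.7   52.6];162 [ 510.6 -206.3   52.9];164 [ 509.9 -207.9   53.8];166 [ 506.7 -219.2    7.9];168 [ 505.8 -221.4    6.7];170 [ 505.1 -223.2    7.3];172 [ 504.2 -225.4    6.6];174 [ 503.4 -227.3    6.9];176 [ 502.1 -230.9   -0. ];178 [ 5.012e+02 -2.330e+02 -4.000e-01];180 [ 500.3 -235.2   -0.8];
```

View pics/w8c.png

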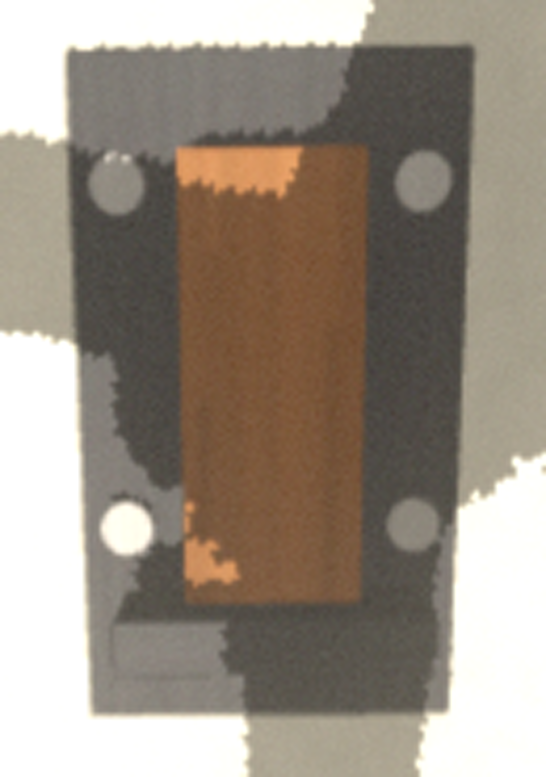

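View pics/w8d.png

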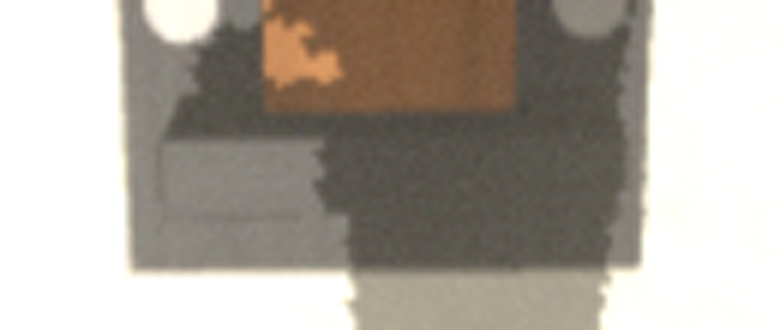

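```bash
cat > m.py <<'E'
from h import *
z=load('w8')
def c(pts,u0,v0,h,s=4.2):
    P=np.array([atz(z,(x+.5)/s-.5+u0,(y+.5)/s-.5+v0,h) for x,y in pts]); 
    m=P.mean(0); L=[np.linalg.norm(P[i]-P[(i+1)%4]) for i in range(4)]
    d=(P[0]+P[1]-P[2]-P[3])/2; print(m.round(1),np.round(L,1),'ang',np.degrees(np.arctan2(d[1],d[0])).round(2),'mid stop-side',((P[2]+P[3])/2).round(1)); return P
c([(177,146),(369,146),(361,603),(186,603)],265,5,32)
c([(66,46),(475,45),(448,714),(91,714)],265,5,8)
c([(117,185),(423,182),(412,525),(127,528)],265,5,9)
c([(112,622),(438,620),(434,680),(114,680)],265,5,54)
p,R=pose()
Q=[]
for v in range(284,385):
  for u in range(292,346,2):
    P=atd(z,u,v);q=R.inv().apply(P-p)
    if abs(q[2])<40 and q[1]>-30: Q.append(q)
Q=np.array(Q);A=np.c_[Q[:,0],Q[:,1],np.ones(len(Q))]
k=np.ones(len(Q),bool)
for _ in range(3):
    w=np.linalg.lstsq(A[k],Q[k,2],rcond=None)[0];k=abs(Q[:,2]-A@w)<3
print(w,np.degrees(np.arctan(w[:2])),k.sum())
T=np.linalg.inv(z['T'])
for (u,v) in [(268.4,281),(370,281)]:
    d=R.inv().apply(T[:3,:3]@ray(z,u,v));o=R.inv().apply(T[:3,3]-p)
    t=(w[2]+w[0]*o[0]+w[1]*o[1]-o[2])/(d[2]-w[0]*d[0]-w[1]*d[1]);print((o+t*d).round(2))
E
python3 m.py; python3 -c "
from h import *
crop('w8',250,255,390,345,5,'w8e')"
```

```text
[ 532.5 -154.4   32. ] [39.7 94.5 39.7 94.5] ang 67.5 mid stop-side [ 514.4 -198.1   32. ]
[ 530.8 -158.3    8. ] [ 89.  149.2  89.1 149. ] ang 67.3 mid stop-side [ 502.  -227.1    8. ]
[ 534.2 -149.8    9. ] [68.1 75.2 68.1 75.3] ang 67.3 mid stop-side [ 519.7 -184.5    9. ]
[ 511.5 -204.    54. ] [69.3 13.  68.9 12.5] ang 66.53 mid stop-side [ 509.  -209.9   54. ]
[ 3.08316902e-03  3.66328362e-01 -1.33444491e+01] [ 0.17665201 20.11921529] 2711
[-21.52  -7.57 -16.18]
[ 20.65  -7.39 -15.99]
```

View pics/w8e.png

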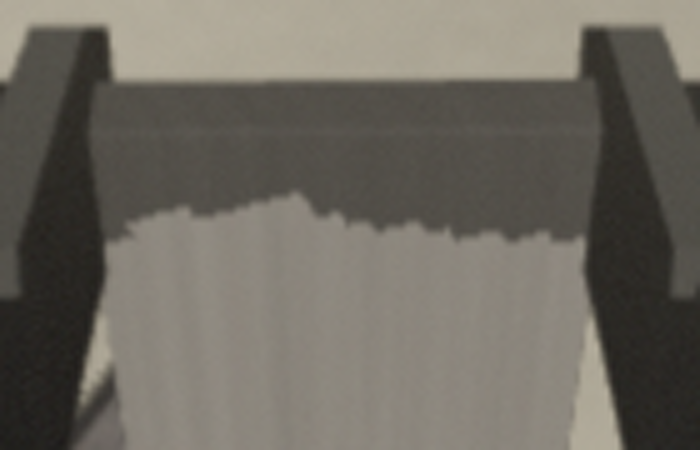

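```bash
cat > t.py <<'E'
from h import *
ph=np.radians(19.9);c,s=np.cos(ph),np.sin(ph)
e=np.array([0,c,s]);n=np.array([0,s,-c]);x=np.array([1.,0,0])
E=np.array([-0.4,-8.2,-16.05])+110*e-6*n
a=np.radians(67.3);ax=np.array([np.cos(a),np.sin(a),0]);Z=np.array([0,0,1.]);O=np.array([514.4,-198.1,32.])
Rt=Ro.from_matrix(np.c_[np.cross(ax,Z),-ax,Z]@np.c_[x,e,n].T)
def tgt(d,h,y=0): return O+d*ax+h*Z+y*np.cross(Z,ax)-Rt.apply(E)
def now():
    p,R=pose();F=p+R.apply(E)-O;nn=R.apply(n);ee=R.apply(e)
    print('far end d %.1f y %.1f h %.1f'%(F@ax,F@np.cross(Z,ax),F[2]),'pitch',np.degrees(np.arcsin(ee[2])).round(2),'roll',np.degrees(np.arcsin(R.apply(x)[2])).round(2),'yaw err',np.degrees(np.arcsin(np.cross(-ax,ee)[2])).round(2))
E
python3 - <<'E'
from t import *
now();print(tgt(30,40),Rt.as_euler('xyz',degrees=True))
plan(tgt(30,40),Rt,n=10)
E
```

```text
far end d -122.8 y 10.8 h 160.6 pitch -19.74 roll -0.1 yaw err -0.36
[563.7121455  -81.25204337  65.69948787] [160.1   0.  -22.7]
10 rows
 [[0.9, -15.7, 15.3], [1.0, -16.2, 14.8], [0.9, -16.7, 14.2], [1.0, -17.2, 13.6], [0.9, -17.7, 13.0], [1.0, -18.1, 12.4], [1.0, -18.5, 11.7], [1.0, -18.9, 11.1], [1.0, -19.2, 10.5], [1.0, -19.6, 9.8]] 
 [[-2.0, 0.0, -0.0], [-2.0, 0.0, -0.0], [-2.0, 0.0, -0.0], [-2.0, 0.0, -0.0], [-2.0, 0.0, -0.1], [-1.9, 0.0, -0.0], [-2.0, 0.0, -0.1], [-1.9, 0.1, -0.0], [-2.0, 0.0, -0.1], [-1.9, 0.1, -0.0]]
```

```bash
python3 - <<'E'
from t import *
plan(tgt(30,60),Rt,n=10)
E
```

```text
10 rows
 [[0.9, -15.7, 13.3], [0.9, -16.1, 12.8], [1.0, -16.6, 12.2], [0.9, -17.0, 11.6], [1.0, -17.4, 11.0], [1.0, -17.7, 10.4], [1.0, -18.1, 9.8], [1.0, -18.4, 9.2], [1.0, -18.7, 8.5], [1.0, -19.0, 7.9]] 
 [[-2.0, 0.0, -0.0], [-2.0, 0.0, -0.0], [-2.0, 0.0, -0.0], [-2.0, 0.0, -0.0], [-2.0, 0.0, -0.1], [-1.9, 0.0, -0.0], [-2.0, 0.0, -0.1], [-1.9, 0.1, -0.0], [-2.0, 0.0, -0.1], [-1.9, 0.1, -0.0]]
```

>>> {"api": "jog_arm", "payload": {
  "offset": [
    [1,-16,13],
    [1,-16,13],
    [1,-17,12],
    [1,-17,11.5],
    [1,-17,11],
    [1,-18,10],
    [1,-18,9],
    [1,-18,9],
    [1,-15,6],
    [1,-8,3],
    [0,0,0],
    [0,0,0]
  ],
  "delta_rot": [
    [-2,0,0],
    [-2,0,0],
    [-2,0,0],
    [-2,0,0],
    [-2,0,0],
    [-2,0,0],
    [-2,0,0],
    [-2,0,0],
    [-2,0,0],
    [-1.5,0,0],
    [0,0,0],
    [0,0,0]
  ],
  "jaw": [30,30,30,30,30,30,30,30,30,30,30,30]
}}

```text
time: 16.5
tool_pos: [561.7, -74.3, 92.9]
tcp_rot: [159.7, 0.0, -22.1]
ft_force: [-0.5, 0.2, -1.9]
finger_gap: 42.2
```

```bash
python3 - <<'E'
from t import *
st();now()
plan(tgt(12,25),Rt,n=6)
E
```

```text
16.5 [561.7 -74.3  92.9] [ 1.5972e+02  1.0000e-02 -2.2080e+01] F [-0.48  0.21 -1.89] M [ 0.35 -0.15  0.  ] gap 42.2 q [ -0.8  16.5  92.3 -19.2  79.4  26.2]
far end d 35.7 y 3.5 h 67.9 pitch 0.38 roll -0.01 yaw err 0.62
6 rows
 [[0.7, 1.3, 8.0], [0.7, 1.3, 8.0], [0.7, 1.3, 8.0], [0.7, 1.3, 7.9], [0.8, 1.2, 7.9], [0.8, 1.3, 8.0]] 
 [[0.1, -0.0, 0.1], [0.1, -0.0, 0.1], [0.0, -0.1, 0.1], [0.1, -0.0, 0.1], [0.0, -0.1, 0.1], [0.1, -0.0, 0.1]]
```

>>> {"api": "jog_arm", "payload": {
  "offset": [
    [0.7,1.3,8],
    [0.7,1.3,8],
    [0.7,1.3,8],
    [0.7,1.3,8],
    [0.8,1.3,7],
    [0.5,1,3],
    [0,0,0],
    [0,0,0]
  ],
  "delta_rot": [
    [0.1,0,0.1],
    [0.1,0,0.1],
    [0,0,0.1],
    [0.1,0,0.1],
    [0,0,0.1],
    [0.1,0,0.1],
    [0,0,0],
    [0,0,0]
  ],
  "jaw": [30,30,30,30,30,30,30,30]
}}

```text
time: 17.3
tool_pos: [556.4, -100.5, 54.2]
tcp_rot: [160.3, -0.3, -22.9]
ft_force: [0.4, -0.7, -2.0]
finger_gap: 42.7
```

```bash
python3 - <<'E'
from t import *
st();now();snap('wrist','w9');snap('scene','s9');crop('s9',255,130,345,220,7,'s9c')
plan(tgt(10,6),Rt,n=5)
E
```

```text
17.3 [ 556.4 -100.5   54.2] [160.28  -0.31 -22.94] F [ 0.4  -0.73 -2.  ] M [ 0.3  -0.15 -0.03] gap 42.7 q [ -3.6  18.1  94.8 -19.4  74.5  25.8]
far end d 9.3 y -0.2 h 28.2 pitch -0.18 roll 0.31 yaw err -0.24
5 rows
 [[-0.2, -1.6, 4.2], [-0.2, -1.6, 4.3], [-0.1, -1.6, 4.2], [-0.2, -1.6, 4.3], [-0.1, -1.6, 4.2]] 
 [[-0.0, -0.0, -0.1], [-0.0, -0.1, -0.1], [-0.1, -0.0, -0.0], [-0.0, -0.1, -0.1], [-0.1, -0.0, -0.0]]
```

View pics/s9c.png

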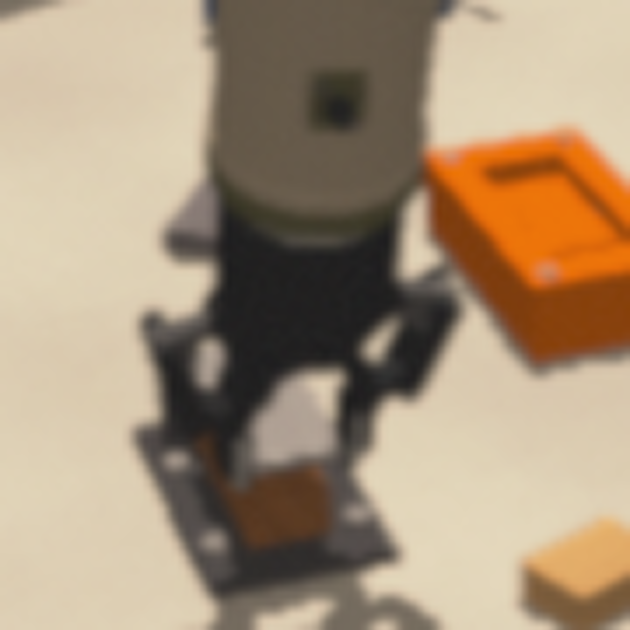

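View pics/w9.png

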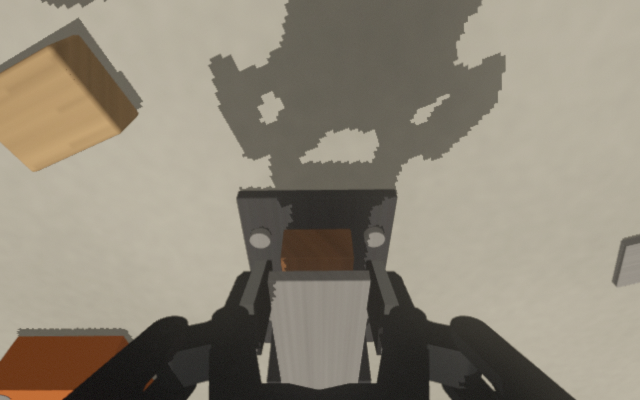

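```bash
python3 - <<'E'
from t import *
z=load('w9')
y=np.cross(Z,ax)
print(proj(z,[O+95*ax+20*y,O+95*ax-20*y,O+95*ax+20*y-24*Z,O+145*ax-45*y-24*Z]))
p,R=pose();B=np.array([-0.4,-8.2,-16.05]);print(proj(z,[p+R.apply(B),p+R.apply(B-6*n)]), np.linalg.inv(z['T'])[:3,3])
for v in range(240,384,8):
    P=atd(z,320,v)-O;print(v,(P@ax).round(1),(P@y).round(1),P[2].round(1))
E
```

```text
[[280.83880989 259.22851305]
 [355.20075438 258.65604619]
 [284.09479904 229.23265963]
 [406.62714708 154.36257312]]
[[319.74693035 280.01285827]
 [319.71674349 268.95532152]] [604.35200085  15.95091245 159.85529263]
240 94.3 -1.2 -15.4
248 95.2 -1.1 -8.0
256 232.2 -0.4 127.9
264 90.7 -1.1 -0.3
272 119.1 -0.9 30.0
280 118.8 -0.8 34.1
288 114.2 -0.8 34.6
296 109.1 -0.8 34.9
304 103.2 -0.8 34.7
312 97.2 -0.8 34.7
320 91.2 -0.8 34.9
328 83.2 -0.7 34.0
336 76.8 -0.7 34.4
344 70.3 -0.7 35.0
352 62.1 -0.7 34.7
360 52.3 -0.7 33.9
368 45.0 -0.6 34.6
376 35.1 -0.6 34.4
```

>>> {"api": "jog_arm", "payload": {
  "offset": [
    [0.3,-1.6,4.5],
    [0.3,-1.6,4.5],
    [0.2,-1.6,4.5],
    [0,-1.6,4.5],
    [0,-1,2.5],
    [0,0,0],
    [0,0,0]
  ],
  "delta_rot": [
    [0,-0.1,0],
    [0,-0.1,0],
    [-0.1,0,0],
    [0,-0.1,0],
    [-0.1,0,0],
    [0,0,0],
    [0,0,0]
  ],
  "jaw": [30,30,30,30,30,30,30]
}}

```text
time: 18.1
tool_pos: [558.0, -99.9, 30.8]
tcp_rot: [160.1, -0.0, -23.0]
ft_force: [-0.2, 0.4, -1.2]
finger_gap: 42.7
```

```bash
python3 - <<'E'
from t import *
st();now()
plan(tgt(9,2),Rt,n=4)
E
```

```text
18.1 [558.  -99.9  30.8] [ 1.6009e+02 -5.0000e-02 -2.2960e+01] F [-0.2   0.44 -1.18] M [ 0.29 -0.1   0.03] gap 42.7 q [ -3.5  20.4  94.6 -19.7  72.8  26.7]
far end d 10.6 y -1.4 h 5.1 pitch 0.01 roll 0.05 yaw err -0.26
4 rows
 [[-0.5, 0.1, 0.9], [-0.5, 0.1, 0.9], [-0.4, 0.1, 0.8], [-0.5, 0.1, 0.9]] 
 [[0.0, 0.0, -0.1], [0.0, 0.0, -0.1], [0.0, 0.0, -0.0], [0.0, 0.0, -0.1]]
```

>>> {"api": "jog_arm", "payload": {
  "offset": [
    [-0.5,-0.3,0.9],
    [-0.5,-0.3,0.9],
    [-0.5,-0.3,0.9],
    [-0.4,-0.2,0.5],
    [0,0,0]
  ],
  "delta_rot": [
    [0,0,-0.1],
    [0,0,-0.1],
    [0,0,0],
    [0,0,0],
    [0,0,0]
  ],
  "jaw": [30,30,30,30,30]
}}

```text
time: 18.6
tool_pos: [556.5, -99.2, 27.8]
tcp_rot: [160.1, -0.0, -22.8]
ft_force: [0.1, -0.7, -1.8]
finger_gap: 42.9
```

```bash
python3 - <<'E'
from t import *
st();now()
E
```

```text
18.6 [556.5 -99.2  27.8] [ 1.601e+02 -3.000e-02 -2.275e+01] F [ 0.1 -0.7 -1.8] M [ 0.34 -0.11  0.07] gap 42.9 q [ -3.4  20.4  95.  -19.7  72.4  26.7]
far end d 10.7 y -0.1 h 2.1 pitch -0.0 roll 0.03 yaw err -0.05
```

>>> {"api": "jog_arm", "payload": {
  "offset": [
    [0,1.5,1.3],
    [0,1.9,0.9],
    [0,1.9,0.7],
    [0,1.5,0.6],
    [0,0,0],
    [0,0,0]
  ],
  "delta_rot": [
    [0,0,0],
    [0,0,0],
    [0,0,0],
    [0,0,0],
    [0,0,0],
    [0,0,0]
  ],
  "jaw": [30,30,30,30,30,30]
}}

```text
time: 19.2
tool_pos: [553.3, -107.1, 26.9]
tcp_rot: [160.1, -0.1, -22.8]
ft_force: [-1.3, 0.2, -0.9]
finger_gap: 43.0
```

```bash
python3 - <<'E'
from t import *
st();now()
E
```

```text
19.2 [ 553.3 -107.1   26.9] [ 1.601e+02 -5.000e-02 -2.277e+01] F [-1.26  0.16 -0.91] M [ 0.32 -0.15  0.01] gap 43.0 q [ -4.2  20.1  95.6 -19.8  72.   26.1]
far end d 2.2 y -0.2 h 1.2 pitch -0.0 roll 0.05 yaw err -0.07
```

Now small steps to the stop.

>>> {"api": "jog_arm", "payload": {
  "offset": [
    [0,0.9,0.3],
    [0,0.5,0.2]
  ],
  "delta_rot": [
    [0,0,0],
    [0,0,0]
  ],
  "jaw": [30,30]
}}

```text
time: 19.4
tool_pos: [552.8, -108.5, 27.0]
tcp_rot: [160.1, -0.1, -22.8]
ft_force: [-0.1, 0.1, -1.6]
finger_gap: 42.5
```

>>> {"api": "jog_arm", "payload": {
  "offset": [
    [0,0.7,0.3],
    [0,0.5,0.2]
  ],
  "delta_rot": [
    [0,0,0],
    [0,0,0]
  ],
  "jaw": [30,30]
}}

```text
time: 19.6
tool_pos: [552.6, -109.1, 26.9]
tcp_rot: [160.2, -0.1, -22.8]
ft_force: [1.6, 4.7, -2.1]
finger_gap: 42.7
```

>>> {"api": "jog_arm", "payload": {
  "offset": [
    [0,0.7,0.3],
    [0,0.5,0.2]
  ],
  "delta_rot": [
    [0,0,0],
    [0,0,0]
  ],
  "jaw": [30,30]
}}

```text
time: 19.8
tool_pos: [552.6, -109.1, 26.9]
tcp_rot: [160.3, -0.1, -22.7]
ft_force: [1.1, 4.0, -1.1]
finger_gap: 42.9
```

>>> {"api": "jog_arm", "payload": {
  "offset": [
    [0,-0.1,0.8],
    [0,-0.1,0.6]
  ],
  "delta_rot": [
    [0,0,0],
    [0,0,0]
  ],
  "jaw": [30,30]
}}

```text
time: 20.0
tool_pos: [552.6, -109.1, 25.6]
tcp_rot: [160.3, -0.1, -22.7]
ft_force: [1.6, 3.6, -0.5]
finger_gap: 42.6
```

>>> {"api": "jog_arm", "payload": {
  "offset": [
    [0,-0.1,0.6],
    [0,-0.1,0.6]
  ],
  "delta_rot": [
    [0,0,0],
    [0,0,0]
  ],
  "jaw": [30,30]
}}

```text
time: 20.2
tool_pos: [552.7, -109.1, 24.5]
tcp_rot: [160.3, -0.1, -22.7]
ft_force: [0.6, 4.7, -0.4]
finger_gap: 42.9
```

```bash
python3 - <<'E'
from t import *
st();now()
E
```

```text
20.2 [ 552.7 -109.1   24.5] [ 1.6033e+02 -1.2000e-01 -2.2720e+01] F [ 0.62  4.66 -0.4 ] M [ 0.72 -0.05 -0.2 ] gap 42.9 q [ -4.5  20.   95.9 -19.7  71.5  25.8]
far end d 0.1 y -0.5 h -1.6 pitch -0.23 roll 0.12 yaw err -0.02
```

>>> {"api": "jog_arm", "payload": {
  "offset": [
    [0,-0.1,0.6],
    [0,-0.1,0.6]
  ],
  "delta_rot": [
    [0,0,0],
    [0,0,0]
  ],
  "jaw": [30,30]
}}

```text
time: 20.4
tool_pos: [552.7, -109.1, 24.3]
tcp_rot: [160.3, -0.1, -22.7]
ft_force: [-3.0, 7.2, 7.6]
finger_gap: 42.5
```

>>> {"api": "jog_arm", "payload": {
  "offset": [
    [0,0,0.6],
    [0,0,0.6]
  ],
  "delta_rot": [
    [0,0,0],
    [0,0,0]
  ],
  "jaw": [30,30]
}}

```text
time: 20.6
tool_pos: [552.8, -109.1, 24.3]
tcp_rot: [160.3, -0.1, -22.8]
ft_force: [-1.4, 4.8, 4.7]
finger_gap: 42.7
```

```bash
python3 - <<'E'
from t import *
st();now();snap('wrist','w10');z=load('w10');y=np.cross(Z,ax)
for v in range(264,384,8):
    P=atd(z,320,v)-O;print(v,(P@ax).round(1),(P@y).round(1),P[2].round(1))
E
```

```text
20.6 [ 552.8 -109.1   24.3] [ 1.6032e+02 -1.3000e-01 -2.2760e+01] F [-1.44  4.82  4.67] M [ 0.77  0.32 -0.35] gap 42.7 q [ -4.5  20.   95.9 -19.8  71.5  25.9]
far end d 0.0 y -0.6 h -1.7 pitch -0.22 roll 0.13 yaw err -0.06
264 94.6 -1.0 -18.2
272 110.0 -0.9 0.3
280 109.9 -0.8 4.6
288 105.0 -0.8 4.8
296 99.8 -0.8 5.0
304 94.8 -0.8 5.5
312 87.3 -0.8 4.5
320 82.1 -0.8 5.2
328 75.4 -0.8 5.1
336 69.7 -0.8 5.9
344 61.8 -0.8 5.5
352 54.5 -0.8 5.8
360 48.0 -0.8 6.6
368 37.9 -0.9 5.9
376 30.0 -0.9 6.4
```

View pics/w10.png

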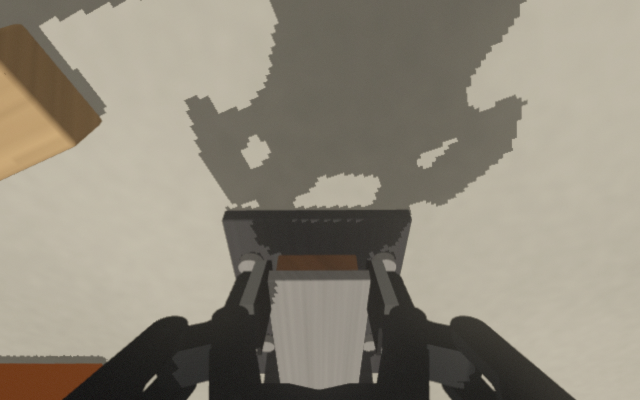

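Seated and butted: the near end reads 110 mm from the stop and the lateral offset is -0.8 mm. Releasing.

>>> {"api": "jog_arm", "payload": {
  "offset": [
    [0,0,0],
    [0,0,0],
    [0,0,0],
    [0,0,0],
    [0,0,0],
    [0,0,0]
  ],
  "delta_rot": [
    [0,0,0],
    [0,0,0],
    [0,0,0],
    [0,0,0],
    [0,0,0],
    [0,0,0]
  ],
  "jaw": [55,60,65,75,80,80]
}}

```text
time: 21.25
tool_pos: [552.6, -111.4, 24.7]
tcp_rot: [160.1, -0.2, -22.8]
ft_force: [-0.6, -0.0, -0.4]
finger_gap: 68.0
```

```bash
python3 - <<'E'
from t import *
st();now();snap('wrist','w11');z=load('w11');y=np.cross(Z,ax)
for v in range(264,384,8):
    P=atd(z,320,v)-O;print(v,(P@ax).round(1),(P@y).round(1),P[2].round(1))
E
```

```text
21.25 [ 552.6 -111.4   24.7] [160.14  -0.18 -22.77] F [-0.55 -0.05 -0.39] M [ 0.12 -0.04  0.01] gap 68.0 q [ -4.6  20.   95.9 -20.   71.5  25.8]
far end d -2.1 y -1.3 h -1.0 pitch -0.04 roll 0.18 yaw err -0.07
264 94.3 -1.7 -16.1
272 110.4 -1.6 2.8
280 108.0 -1.6 5.1
288 103.4 -1.6 5.6
296 97.6 -1.6 5.4
304 91.9 -1.6 5.4
312 86.5 -1.6 5.8
320 79.1 -1.6 5.0
328 73.1 -1.6 5.5
336 64.8 -1.6 4.7
344 57.6 -1.6 4.9
352 50.7 -1.6 5.4
360 41.8 -1.6 5.1
368 34.5 -1.6 5.8
376 24.4 -1.6 5.4
```

View pics/w11.png

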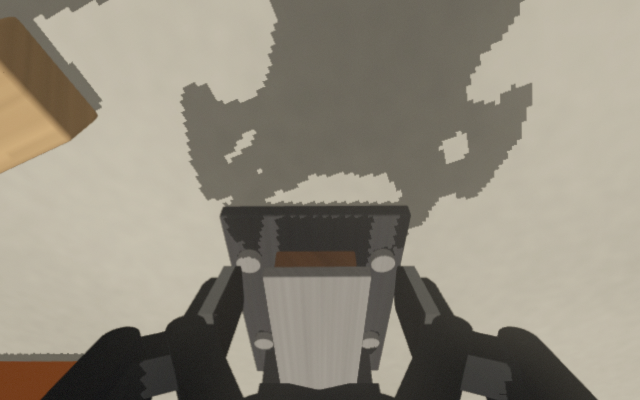

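Released and lying flat. I'll withdraw along the tool axis, then look.

>>> {"api": "jog_arm", "payload": {
  "offset": [
    [0,0,-5],
    [0,0,-10],
    [0,0,-20],
    [0,0,-30],
    [0,0,-40],
    [0,0,-40],
    [0,0,-20],
    [0,0,-5],
    [0,0,0],
    [0,0,0]
  ],
  "delta_rot": [
    [0,0,0],
    [0,0,0],
    [0,0,0],
    [0,0,0],
    [0,0,0],
    [0,0,0],
    [0,0,0],
    [0,0,0],
    [0,0,0],
    [0,0,0]
  ],
  "jaw": [85,85,85,85,85,85,85,85,85,85]
}}

```text
time: 22.3
tool_pos: [575.0, -54.1, 194.7]
tcp_rot: [160.2, -0.2, -22.7]
ft_force: [0.3, 0.5, -0.3]
finger_gap: 72.0
```

```bash
python3 - <<'E'
from t import *
st();snap('wrist','w12');snap('top','t12');z=load('w12');print(proj(z,[O,O+110*ax]))
E
```

```text
22.3 [575.  -54.1 194.7] [160.24  -0.19 -22.74] F [ 0.33  0.51 -0.31] M [ 0.09 -0.01  0.04] gap 72.0 q [  0.8  13.1  85.1 -18.1  89.8  24.9]
[[318.86659386 255.23325267]
 [318.68943328 172.06666624]]
```

View pics/w12.png

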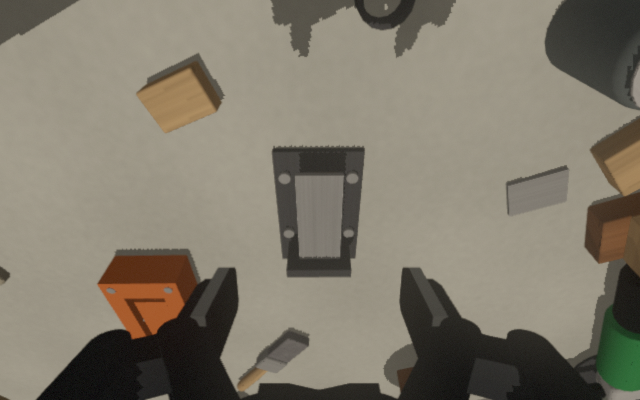

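View pics/t12.png

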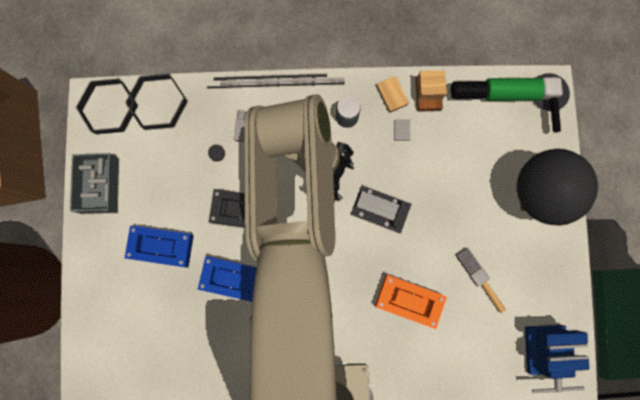

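```bash
python3 - <<'E'
from t import *
im=cv2.imread('pics/w12.png')[140:285,265:375]
im=np.clip(im.astype(float)*1.5,0,255).astype(np.uint8)
cv2.imwrite('pics/w12c.png',cv2.resize(im,None,fx=5,fy=5,interpolation=cv2.INTER_CUBIC))
z=load('w12');y=np.cross(Z,ax)
for v in range(164,276,4):
    P=atd(z,319,v)-O;print(v,(P@ax).round(1),(P@y).round(1),P[2].round(1))
E
```

```text
164 103.3 -0.4 -25.1
168 99.8 -0.4 -23.3
172 94.6 -0.4 -24.1
176 109.0 -0.3 5.0
180 105.3 -0.3 6.1
184 100.9 -0.2 6.1
188 96.3 -0.2 6.0
192 91.4 -0.2 5.5
196 86.3 -0.2 5.1
200 82.2 -0.2 5.9
204 76.2 -0.2 4.4
208 72.4 -0.2 5.9
212 67.1 -0.2 5.7
216 61.4 -0.2 5.0
220 56.2 -0.2 5.0
224 51.8 -0.2 6.1
228 45.7 -0.2 5.4
232 40.6 -0.2 5.8
236 34.5 -0.2 5.3
240 28.9 -0.2 5.6
244 22.2 -0.2 4.7
248 17.6 -0.1 6.2
252 10.7 -0.1 5.3
256 4.4 -0.1 5.3
260 -0.2 -0.1 7.0
264 -1.3 -0.1 11.9
268 0.4 -0.1 19.2
272 -2.4 -0.1 22.3
```

View pics/w12c.png

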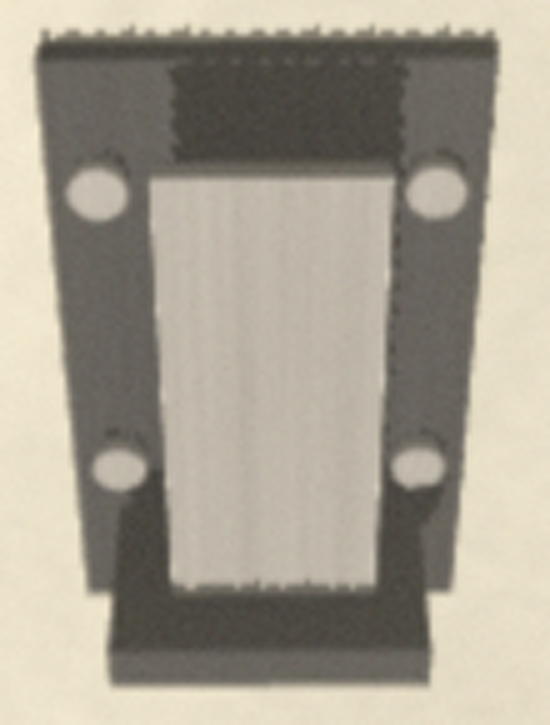

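```bash
python3 - <<'E'
from t import *
z=load('w12');y=np.cross(Z,ax)
P=np.array([atz(z,(a+.5)/5-.5+265,(b+.5)/5-.5+140,38) for a,b in [(150,177),(395,177),(377,589),(170,589)]])-O
print(np.c_[P@ax,P@y].round(1)); d=(P[0]+P[1]-P[2]-P[3]);print(np.degrees(np.arctan2(d@y,d@ax)),(P.mean(0)@ax),P.mean(0)@y)
# bolts to check the seat frame
Q=np.array([atz(z,(a+.5)/5-.5+265,(b+.5)/5-.5+140,54) for a,b in [(109,648),(430,648)]])-O
print(np.c_[Q@ax,Q@y].round(1))
a=load('top0')['p'].astype(int);b=load('t12')['p'].astype(int)
st()
E
```

```text
[[110.8  21.8]
 [110.6 -22.5]
 [  2.8 -23.2]
 [  3.   22.3]]
0.056236962613006335 56.7961011636812 -0.41207620321516575
[[  1.9  34.7]
 [  1.5 -33.8]]
22.4 [574.4 -54.3 193.9] [ 1.602e+02 -1.000e-01 -2.276e+01] F [ 0.44  0.26 -0.15] M [ 0.11 -0.07  0.03] gap 72.6 q [  0.8  13.1  85.2 -18.1  89.8  24.9]
```

```bash
python3 - <<'E'
from h import *
print(r.hand_in());st()
E
```

```text
the job is handed in; nothing more can be done
None
the job is handed in; nothing more can be done
```

I got the blank out of its nest, laid it on the wooden bar against the stop, let go and handed the job in at about 22.4 s. The hand-in gives no verdict.

**What I did**
- **Finding the end:** The +y end did not give at about 19 N vertically (about 23 N in total, well under the 80 N limit). The other end sank at about 4 to 5 N, and I followed it down to its limit at about 15 N.
- **Lifting:** I gripped the raised end by its sides at 70 N and lifted it clear.
- **Placing:** I levelled the blank and slid it along the bar until I felt about 5 N at the stop. I then lowered it into contact, opened the fingers and withdrew.

**Last checks** (wrist camera, about 2 mm accuracy):
- **Position:** the blank's middle is about 55 mm from the stop face and 0.4 mm off the centre line.
- **Angle:** it is within 0.1° of the bar's direction. Its top reads flat, 5 to 6 mm above the bar.
- **Loose things:** none that showed in the last top view looked moved, by eye only. The arm hid the wood block, the pipe collar and part of the hammer there. The wrist view after release showed the wood block and collar, but I did not measure either.

**Disagreements**
- **Stop gap:** the last view put the blank's stop end about 1.3 mm from the face, while the force felt at the stop says they touched. That is within the 3.5 mm allowed, so I did not push it further.
- **Bar height:** contact with the bar came about 1.7 mm lower than I had estimated.
- **Finger opening:** the fingers read about 43 mm while holding the 45 mm blank.

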